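# Cover the sample jar

### The job

Close the larger sample jar with the steel lid that stands on edge in the wooden drying stand: take the lid out by its edge, lay it flat on the bench with its knob up and let go, then take it again by the knob and lower it onto the jar's rim until it sits fully home and level, without dropping it on, and let go. Do not knock over or shove the jars, the dropper bottle and the amber beaker.

Things in the scene. Friction and masses are not known exactly. Their poses are not given: they have to be found in the camera images.
- lid: steel lid: disc 84 mm wide, 6 mm thick; on top a knob 20 mm wide, 24 mm high; below a plug 56 mm wide, 8 mm deep. Origin: centre of the disc's underside; z = lid's axis towards the knob (plug -8 to 0, disc 0 to 6, knob 6 to 30 mm). Starts on edge in the stand: z level, knob away from the robot, origin 48 mm and top edge 90 mm above the bench. Lying flat, knob up, its origin is 8 mm up
- lid_knob (a point): the point in the middle of the lid's knob, on the lid's axis, 18 mm from lid's origin towards the knob's end; axes as lid
- rack: fixed wooden drying stand: base plate 80 (x) by 110 mm (y), 6 mm thick, with a slotted cheek 52 mm high at each y end, 64 mm apart. Their 8.6 mm slots hold the lid's left and right edges; it stands on the base plate, nothing above it, and comes free when lifted straight up 46 mm. Origin: centre of its underside; x points where the standing lid's knob points, y from cheek to cheek
- jar: the larger of two open white ceramic jars, loose, 0.36 kg: outer diameter 68 mm, wall 4 mm (mouth 60 mm wide), 70 mm high. Origin: centre of its underside; z up
- jar_rim (a point): centre of the jar's mouth at the height of the rim, 70 mm above the jar's underside; z up. When the lid is seated, lid's origin is at this point and the plug hangs inside the mouth with 2 mm of play all round
- small_jar: bystander: the smaller open white ceramic jar, loose, outer diameter 52 mm, 55 mm high; the lid does not fit it. Origin: centre of its underside; z up
- dropper: bystander: small green glass bottle with a white cap, 32 mm in diameter, 85 mm high, loose. Origin: centre of its underside; z up
- beaker: bystander: amber glass beaker, 60 mm in diameter, 70 mm high, loose. Origin: centre of its underside; z up

How it is judged (in metres and radians):
On the way, in this order (a step that is already met when the one before it is completed fails the run):
1. the lid lies flat on the bench, knob up (level within 5 degrees), at rest and not touched by the gripper (angle between lid's own z axis and vertical below 0.09 rad and height (world z) of lid below 0.0115 m and height (world z) of lid_knob above 0.02 m and linear speed of lid below 0.02 m/s and contact force between the fingers and lid below 0.05 N), for 0.2 s.
2. the lid is seated on the larger jar's rim (within 4 mm of centre, disc down on the rim within 2 mm, level within 3 degrees) while the fingers still hold it: lowered on, not dropped (horizontal distance between lid and jar_rim below 0.004 m and z of lid in the frame of jar_rim between -0.003 and 0.002 m and angle between lid's own z axis and vertical below 0.052 rad and contact force between the fingers and lid above 0.5 N), for 0.1 s.
At the end, for the whole second after the job is handed in: the steel lid, knob up, sits fully home on the rim of the larger jar: its centre within 4 mm of the mouth's centre, the disc's underside down on the rim within 2 mm, level within 2 degrees; the jar stands upright on the bench; lid and jar are released and at rest (horizontal distance between lid and jar_rim below 0.004 m and z of lid in the frame of jar_rim between -0.003 and 0.002 m and angle between each of lid, jar's own z axis and vertical below 0.035 rad and linear speed of each of lid, jar below 0.01 m/s and angular speed of lid below 0.1 rad/s and contact force between the fingers and lid below 0.05 N and height (world z) of jar below 0.004 m); the robot touches nothing.
It fails at once if the larger jar is tipped by more than 15 degrees or shoved more than 30 mm from where it stood (angle between jar's own z axis and vertical above 0.26 rad or distance of jar from where it was at the start of the episode above 0.03 m).
It fails at once if the smaller jar, the dropper bottle or the beaker is moved more than 30 mm or tipped by more than 15 degrees (distance of any of small_jar, dropper, beaker from where it was at the start of the episode above 0.03 m or angle between any of small_jar, dropper, beaker's own z axis and vertical above 0.26 rad).
It also fails if it takes over 61 s, if anything falls off the work surface, if the arm or the gripper's body presses on something with over 40 N, if the wrist force passes 120 N, or if a joint passes its speed limit or range.

### The arm

A 6-joint arm with a two-finger parallel gripper is mounted at the origin on the work surface. World frame = base frame: x ahead of the robot, y to its left, z up, the work surface at z = 0. Lengths are in mm, angles in rad, forces in N, time in s.
With the tool pointing down it reaches from about 425 to 950 mm from the base axis. Payload 14.7 kg.
Tool frame: the origin (TCP) lies at the very end of the fingers, on their centre line; the grasp point (between the pads) lies 19 mm behind it; y points along the fingers, x is the direction in which the jaws open and shut, and the axes are right-handed (so a half turn about y gives the same grasp; the last joint's range is limited). The gripper opens to 85 mm and grips with 20 to 120 N. Pads are 22 mm wide; open, the fingers measure 114 mm over their backs; the gripper's body (76 mm by 85 mm) begins 54 mm behind the grasp point. The pads swing forward as they close: fully open they stand 13 mm farther back than shut.
Start: joints at [-1.323, 0.48, 1.596, -0, 1.065, -0.047], TCP at [188.873, -621.948, 198.497] pointing down, gripper open.
Joint ranges: [-2.75, 2.75], [-0.82, 2.05], [0.23, 2.67], [-1.56, 4.7], [0.09, 2.69], [-2.92, 2.92]. Speed limits (rad/s): [1.89, 1.89, 2.39, 3.01, 3.01, 3.01].

### API

Orientations are given as a unit quaternion [x, y, z, w].
In Python, from workcell import arm gives the robot as it stands.
- The arm moves only by the tool arm_command, never from a script. Its argument "steps" is a list of rows, each a list of 5 numbers: the opening, from -1 (shut) to 1 (fully open), then the shift along the tool's x, y, z in mm, then the turn about the tool's y in degrees. A call has 1 to 8 rows; each row shifts and turns the commanded pose from where the row before left it, along the tool's axes as they then stand; what a row does not reach is not made up. A row lasts 1/12 s, in which the tool goes at most 41.7 mm and 7.16 degrees, less where a joint would pass 70% of its speed; a pose out of reach is approached as far as the arm can. A call is refused whole if a number of a shift passes 41.7 or a number of a turn 7.16, either way. A call with a gripper value outside its range is refused whole. The fingers move at their own pace and stop on an object; "grip_force" is the grip in N (left out, the last holds). Time passes only in rows, so rows that do not move let the fingers close. It gives the time, the measured TCP pose, the force and the opening at its end, in the units of the state.
- arm.read_state(): the state, without advancing time (a new reading comes with each control period).
- arm.grab_frame(name): name is "scene" or "top" or "wrist"; returns the picture (420x560x3 uint8, red, green, blue); there is no depth.
- arm.camera_params(name): a dict with "K" (3x3 intrinsics, pixels), "xyz" and "attitude" of the camera in the world; the wrist camera has in their place "T_tool_cam" (4x4, takes a point from camera to tool coordinates, whose origin is the TCP and whose axes are the tool frame's). Camera axes: x right, y up, looking along -z (the intrinsics and any distortion apply to the point x, -y, -z); pixel columns grow to the right and rows downward; lengths in mm; the calibration is good to about 2 mm. A picture is of the moment at which its call begins: read the wrist's pose just before it. camera_params takes no time and is no camera call.
- arm.sign_off(): hands the job in, once; it reports no verdict.
Trained networks look in the newest picture that a camera, given by its name, has taken for a name from the list of things; names that differ only in an ending like _2 or _b are one class to them, and where a whole thing is asked for, a point or a joint stands for the part that bears it (a point fixed in the world has none). Each returns a list of dicts, best first, with "score" (0 to 1); they miss things now and then, are a little off and sometimes report something else, mostly with a low value. They report only what shows in the picture. A call takes as long as a camera call.
- arm.search_frame(camera, name): "xyz" ([x, y, z] in mm, in the coordinates of the camera as it stood for that picture, good to about 4 mm: the middle of the surface that is visible of it).
The state is a dict: "t": time; "q": joint angles; "qd": joint speeds; "joint_torque": joint torques, N m; "eef_pos": TCP position; "tcp_rot": TCP orientation; "force": force on the tool from outside, world axes, zero at the start; "torque": the same for the moment, N m; "grip_width": finger opening in mm.
Only numpy, scipy, OpenCV 4.12 (cv2) and the standard library are available. Lean on these libraries where they do the work, as an engineer would, in place of code of your own. Each camera call takes 0.05 s, during which the arm holds its last target.

## Working session

There is one attempt and no reset: what is moved stays moved. The work goes in short steps, Python scripts to look and compute and a tool call to move; the robot and the scene stay as the last step left them, time stands still between calls to the robot, and variables do not carry over. Pictures are saved under pics/ and viewed, and the job is handed in when it is done.

Besides the shell and the picture viewer there is one more tool, called after "Emit:" as a command line: name --pt "numbers of a row" for each row, then --argument value for the rest. arm_command: Moves the arm, as the interface text tells. Its arguments: {"type":"object","properties":{"steps":{"type":"array","items":{"type":"array","items":{"type":"number"}}},"grip_force":{"type":"number"}},"required":["steps"]}

```bash
mkdir -p pics; ls; cat > h.py <<'E'
import numpy as np, cv2
from workcell import arm
from scipy.spatial.transform import Rotation as R
def cam_T(name, st=None):
    p=arm.camera_params(name)
    if 'T_tool_cam' in p:
        st=st or arm.read_state()
        T=np.eye(4);T[:3,:3]=R.from_quat(st['tcp_rot']).as_matrix();T[:3,3]=st['eef_pos']
        return T@np.array(p['T_tool_cam']),np.array(p['K'])
    T=np.eye(4);a=np.array(p['attitude'])
    T[:3,:3]=R.from_quat(a).as_matrix() if a.size==4 else a.reshape(3,3)
    T[:3,3]=p['xyz'];return T,np.array(p['K'])
def grab(name,fn):
    st=arm.read_state(); im=arm.grab_frame(name); cv2.imwrite('pics/'+fn,im[:,:,::-1]); return im,st
def ray_z(T,K,u,v,z):
    d=np.linalg.inv(K)@[u,v,1]; d=T[:3,:3]@[d[0],-d[1],-d[2]]
    o=T[:3,3]; return o+d*(z-o[2])/d[2]
def proj(T,K,P):
    c=np.linalg.inv(T)@np.append(P,1); u=K@[c[0],-c[1],-c[2]]; return u[:2]/u[2]
def find(cam,name,T):
    for r in arm.search_frame(cam,name)[:3]:
        print(cam,name,round(r['score'],2),np.round((T@np.append(r['xyz'],1))[:3],1))
E
python3 - <<'E'
from h import *
print(arm.read_state())
for c in ['scene','top','wrist']:
    print(c,arm.camera_params(c))
    im,st=grab(c,c+'0.png')
    T,K=cam_T(c,st)
    if c!='wrist':
        for n in ['lid','lid_knob','rack','jar','small_jar','dropper','beaker']: find(c,n,T)
E
```

```text
pics
{'t': 0.0, 'q': array([-1.32261851e+00,  4.80828752e-01,  1.59687880e+00,  9.53933286e-06,
        1.06507909e+00, -4.66087304e-02]), 'qd': array([ 0.00076957, -0.00097198,  0.00033648, -0.00103649, -0.00052485,
       -0.00016775]), 'joint_torque': array([ 9.10263509e-03, -9.50625587e+01, -4.30181301e+01,  9.30458591e-04,
        1.21567622e-02, -7.66381476e-06]), 'eef_pos': array([ 188.75590059, -621.52169136,  197.87257329]), 'tcp_rot': array([-0.56773841,  0.42147493, -0.42082464,  0.56827687]), 'force': array([-0.12811488,  0.41728685,  0.47381599]), 'torque': array([-0.01105849, -0.03864056,  0.00860489]), 'grip_width': 85.1754125240539}
scene {'K': array([[479.65985277,   0.        , 275.13948491],
       [  0.        , 479.65985277, 205.5090627 ],
       [  0.        ,   0.        ,   1.        ]]), 'xyz': array([ 968.90974508, -229.06682769,  775.61480868]), 'attitude': array([0.25291812, 0.12933488, 0.46149289, 0.84043395])}
scene lid 0.66 [ 618.7 -193.8   30.7]
scene lid 0.56 [564.2 241.1  57.5]
scene lid_knob 0.84 [565.  241.8  57.2]
scene rack 0.91 [ 5.705e+02  2.23
[... 632 characters left out ...]
 [ 623.9 -189.2   27. ]
top small_jar 0.35 [720.6 220.6  36. ]
top small_jar 0.16 [ 498.5 -164.    22.4]
top dropper 0.69 [727.5  15.4  57.7]
top beaker 0.66 [722.1 223.6  38.1]
wrist {'K': array([[336.52574322,   0.        , 278.88218427],
       [  0.        , 336.52574322, 207.85851931],
       [  0.        ,   0.        ,   1.        ]]), 'T_tool_cam': array([[ 9.99999983e-01, -3.36250680e-05,  1.79403179e-04,
        -1.20975449e-01],
       [ 1.81998202e-04,  2.58456100e-01, -9.66022987e-01,
        -1.75330118e+02],
       [-1.38852574e-05,  9.66023003e-01,  2.58456102e-01,
         6.54985984e+01],
       [ 0.00000000e+00,  0.00000000e+00,  0.00000000e+00,
         1.00000000e+00]])}
```

View pics/scene0.png

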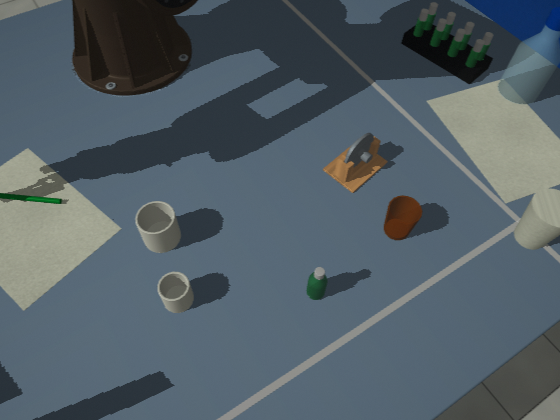

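View pics/top0.png

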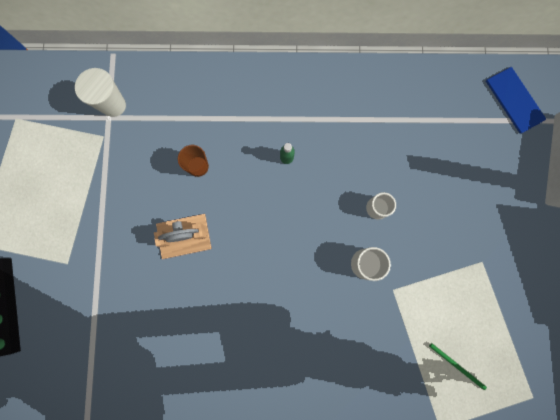

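```bash
python3 - <<'E'
from h import *
s=arm.read_state();print(np.round(R.from_quat(s['tcp_rot']).as_matrix(),3),s['t'])
im=cv2.imread('pics/top0.png');cv2.imwrite('pics/top0z.png',cv2.resize(im[240:420,60:300] if 0 else im[:, :],None,fx=1.4,fy=1.4))
E
```

```text
[[ 0.291 -0.     0.957]
 [-0.957 -0.     0.291]
 [ 0.    -1.    -0.   ]] 0.85
```

The scene shows the rack with the lid near (555,240), the knob towards +x. The large jar is near (494,-163) and the small jar near (622,-191). The dropper is near (737,13) and the beaker near (719,224). The bench between the rack and the jars is free.

The tool stays pointing down, so I have to tip the lid over on the bench. First I'll turn the tool to the world axes.

Emit:
arm_command --pt "1 0 -8 0 -7.1" --pt "1 0 -8 0 -7.1" --pt "1 0 -8 0 -7.1" --pt "1 0 -8 0 -7.1" --pt "1 0 -8 0 -7.1" --pt "1 0 -8 0 -7.1" --pt "1 0 -8 0 -7.1" --pt "1 0 -8 0 -7.1"

```text
t: 1.52
eef_pos: [188.9, -621.9, 262.9]
tcp_rot: [-0.7, 0.098, -0.098, 0.7]
force: [0.3, -0.0, 0.3]
grip_width: 85.5
```

Emit:
arm_command --pt "1 0 0 0 -7.1" --pt "1 0 0 0 -7.1" --pt "1 0 0 0 -2.1" --pt "1 15 0 15 0" --pt "1 22 0 30 0" --pt "1 22 0 35 0" --pt "1 22 0 35 0" --pt "1 22 0 35 0"

```text
t: 2.18
eef_pos: [292.4, -470.4, 262.4]
tcp_rot: [0.707, -0.0, 0.0, -0.707]
force: [0.6, -0.8, -0.3]
grip_width: 85.6
```

Emit:
arm_command --pt "1 22 0 35 0" --pt "1 22 0 35 0" --pt "1 22 0 35 0" --pt "1 22 0 35 0" --pt "1 22 0 35 0" --pt "1 10 0 35 0" --pt "1 10 0 35 0" --pt "1 10 0 35 0"

```text
t: 2.85
eef_pos: [432.2, -190.2, 262.7]
tcp_rot: [0.707, 0.0, 0.0, -0.707]
force: [0.3, -1.0, 0.6]
grip_width: 85.3
```

```bash
python3 - <<'E'
from h import *
s=arm.read_state();print(s['t'],s['eef_pos'],np.round(R.from_quat(s['tcp_rot']).as_matrix(),3),s['q'])
E
```

```text
2.85 [ 432.24025606 -190.18109315  262.65513798] [[ 1.  0. -0.]
 [ 0. -0.  1.]
 [ 0. -1. -0.]] [-4.78728112e-01  1.59770613e-01  1.90548719e+00  2.95677993e-05
  1.07598107e+00 -4.78770820e-01]
```

Emit:
arm_command --pt "1 30 0 30 0" --pt "1 32 0 32 0" --pt "1 0 0 0 0" --pt "1 0 0 0 0"

```text
t: 3.18
eef_pos: [492.0, -131.4, 262.4]
tcp_rot: [-0.707, -0.001, 0.001, 0.707]
force: [-0.2, -0.4, 0.8]
grip_width: 85.7
```

```bash
python3 - <<'E'
from h import *
im,s=grab('wrist','w1.png');T,K=cam_T('wrist',s);print(s['eef_pos'])
for n in ['jar','jar_rim','small_jar']: find('wrist',n,T)
E
```

```text
[ 491.95756337 -131.38431615  262.4258544 ]
wrist jar 0.71 [ 499.4 -164.    24.3]
wrist jar_rim 0.81 [ 495.2 -167.4   26.1]
wrist small_jar 0.91 [ 621.8 -188.3   27.6]
```

Emit:
arm_command --pt "1 8 0 35 0" --pt "1 8 0 35 0" --pt "1 8 0 35 0" --pt "1 8 0 35 0" --pt "1 8 0 35 0" --pt "1 8 0 35 0" --pt "1 8 0 35 0" --pt "1 5 0 35 0"

```text
t: 4.05
eef_pos: [552.4, 147.2, 262.7]
tcp_rot: [0.707, -0.001, 0.001, -0.707]
force: [0.6, 0.1, 0.8]
grip_width: 85.3
```

Emit:
arm_command --pt "1 0 0 35 0" --pt "1 0 0 35 0" --pt "1 0 0 35 0" --pt "1 0 0 25 0" --pt "1 0 0 0 0" --pt "1 0 0 0 0"

```text
t: 4.55
eef_pos: [552.0, 276.7, 262.3]
tcp_rot: [0.707, -0.0, -0.0, -0.707]
force: [0.1, -0.9, 0.0]
grip_width: 85.4
```

```bash
python3 - <<'E'
from h import *
im,s=grab('wrist','w2.png');T,K=cam_T('wrist',s);print(s['eef_pos'])
for n in ['lid','lid_knob','rack']: find('wrist',n,T)
E
```

```text
[551.95745349 276.7348491  262.27459142]
wrist lid 0.61 [554.2 251.7  68.6]
wrist lid_knob 0.84 [557.  250.7  70.7]
wrist rack 0.69 [558.4 251.1   5.5]
```

View pics/w1.png

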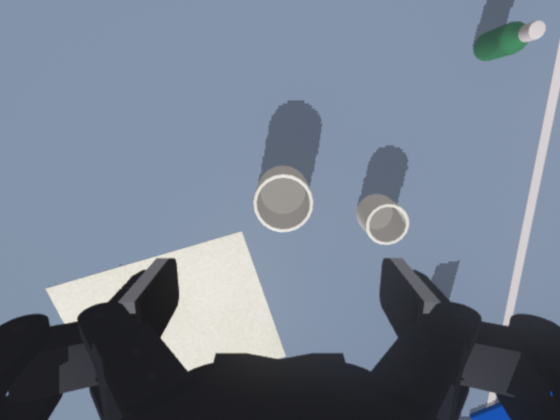

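View pics/w2.png

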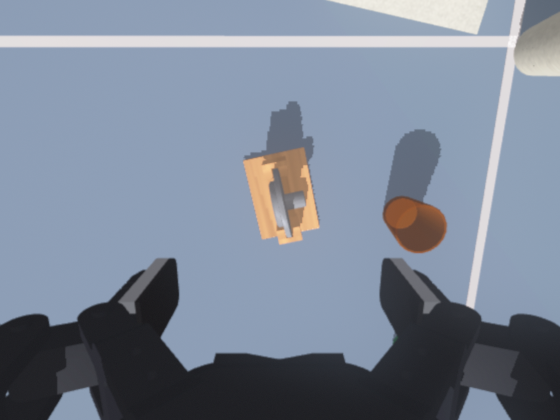

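```bash
python3 - <<'E'
from h import *
im=cv2.imread('pics/w2.png');cv2.imwrite('pics/w2z.png',cv2.resize(im[135:255,210:350],None,fx=5,fy=5,interpolation=cv2.INTER_CUBIC))
im=cv2.imread('pics/w1.png');cv2.imwrite('pics/w1z.png',cv2.resize(im[160:250,240:420],None,fx=4,fy=4,interpolation=cv2.INTER_CUBIC))
E
```

```text
(no output)
```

View pics/w2z.png

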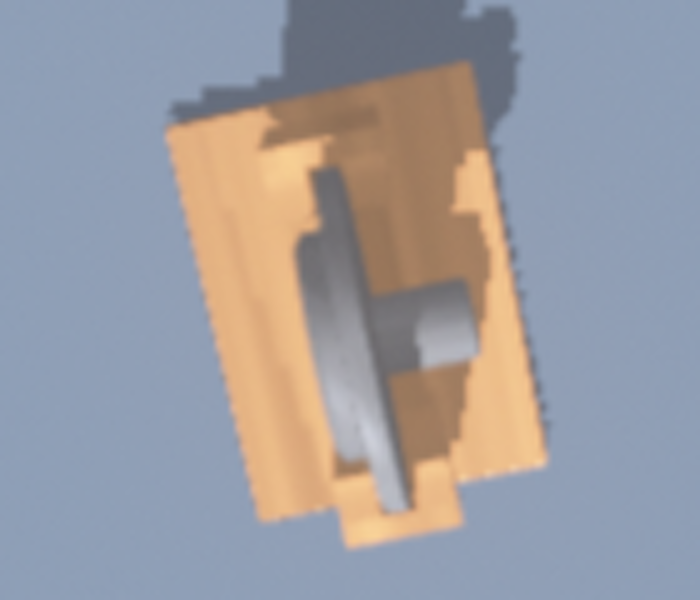

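View pics/w1z.png

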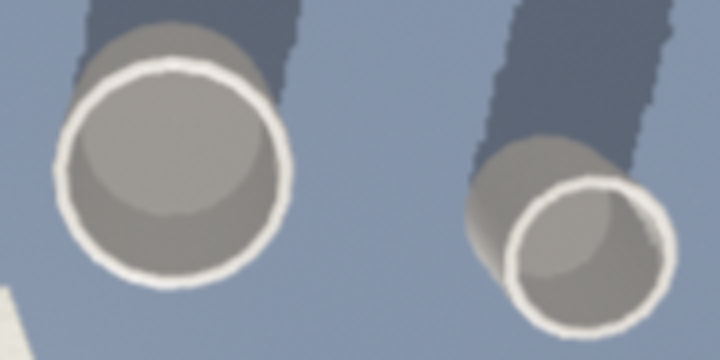

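```bash
python3 - <<'E'
from h import *
P=arm.camera_params('wrist');s={'eef_pos':[551.957,276.735,262.275],'tcp_rot':[0.7071,0,0,-0.7071]}
s=arm.read_state();T,K=cam_T('wrist',s)
c=[ray_z(T,K,*((np.array(p)/5)+[210,135]),6)[:2] for p in [(168,127),(470,63),(547,463),(262,522)]]
c=np.array(c);print(c.round(1),'centre',c.mean(0))
for i in range(4):
    d=c[(i+1)%4]-c[i];print(np.linalg.norm(d).round(1),np.degrees(np.arctan2(d[1],d[0])).round(1))
m=c.mean(0)
# lid points: top edge ends?  knob end centre
ctr=np.append(m,0)
for a in [9,10,11,12,13]:
    x=np.array([np.cos(np.radians(a)),np.sin(np.radians(a)),0])
    print(a,[((proj(T,K,ctr+x*d+[0,0,h])-[210,135])*5).round(0) for d,h in [(0,90),(6,90),(30,48),(30,58),(-8,76)]])
s1=dict(s);s1['eef_pos']=np.array([491.958,-131.384,262.426])
T,K=cam_T('wrist',s1)
im=cv2.imread('pics/w1.png').astype(int)
m=((im.min(2)>195)*255).astype(np.uint8); m[:,:240]=0; m[:,350:]=0;m[:150]=0;m[245:]=0
cs,_=cv2.findContours(m,cv2.RETR_EXTERNAL,cv2.CHAIN_APPROX_NONE);k=max(cs,key=len);e=cv2.fitEllipse(k);print(e)
print('jar',ray_z(T,K,*e[0],70), 'diam',e[1][0]*(T[2,3]-70)/K[0,0])
E
```

```text
[[507.2 288.2]
 [584.2 304.3]
 [606.9 197.5]
 [529.7 180.8]] centre [557.0013945  242.69949715]
78.7 11.8
109.1 -78.0
79.0 -167.7
109.8 101.8
9 [array([366., 387.]), array([394., 382.]), array([489., 320.]), array([492., 330.]), array([330., 375.])]
10 [array([366., 387.]), array([394., 382.]), array([488., 318.]), array([492., 328.]), array([330., 376.])]
11 [array([366., 387.]), array([394., 382.]), array([488., 315.]), array([491., 325.]), array([330., 376.])]
12 [array([366., 387.]), array([394., 381.]), array([487., 313.]), array([491., 323.]), array([330., 377.])]
13 [array([366., 387.]), array([394., 381.]), array([487., 311.]), array([491., 321.]), array([331., 378.])]
((282.83453369140625, 203.0043182373047), (56.3614501953125, 57.96112060546875), 83.0197982788086)
jar [ 496.5074129  -158.63308907   70.        ] diam 61.58944844325739
```

Emit:
arm_command --pt "1 7 0 -34 -4" --pt "1 0 20 0 -4" --pt "1 0 30 0 -3.9" --pt "1 0 30 0 0" --pt "1 0 30 0 0" --pt "1 0 20 0 0" --pt "1 0 0 0 0" --pt "1 0 0 0 0"

```text
t: 5.42
eef_pos: [558.7, 241.8, 132.3]
tcp_rot: [0.704, 0.072, -0.073, -0.703]
force: [-0.1, 0.2, 0.0]
grip_width: 85.3
```

```bash
python3 - <<'E'
from h import *
im,s=grab('wrist','w3.png');T,K=cam_T('wrist',s);print(s['eef_pos'])
M=R.from_quat(s['tcp_rot']).as_matrix();print(M[:,0])
for n in ['lid','lid_knob','rack']: find('wrist',n,T)
E
```

```text
[558.65352383 241.78779655 132.26124242]
[ 0.97880224  0.20480009 -0.00176006]
wrist lid 0.74 [555.7 247.4  69. ]
wrist lid_knob 0.82 [555.2 249.6  72.9]
wrist lid_knob 0.37 [558.2 250.1   3.6]
wrist rack 0.94 [556.4 250.7   4.3]
```

View pics/w3.png

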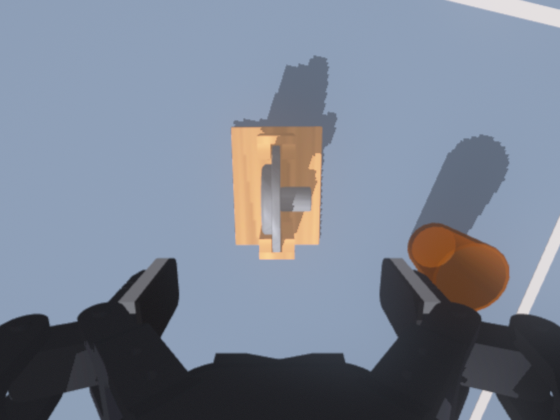

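```bash
python3 - <<'E'
from h import *
s=arm.read_state();T,K=cam_T('wrist',s);M=R.from_quat(s['tcp_rot']).as_matrix()
im=cv2.imread('pics/w3.png');cv2.imwrite('pics/w3z.png',cv2.resize(im[115:265,220:340],None,fx=4,fy=4,interpolation=cv2.INTER_CUBIC))
f=lambda u,v,z:(M.T@(ray_z(T,K,u,v,z)-s['eef_pos'])).round(1)
for p in [(232,127),(322,127),(320,245),(235,245)]: print(f(*p,6))
E
```

```text
[-40.9 128.2  57.7]
[ 38.1 128.5  57.7]
[ 39.8 128.4 -52.8]
[-42.  128.2 -52.7]
```

View pics/w3z.png

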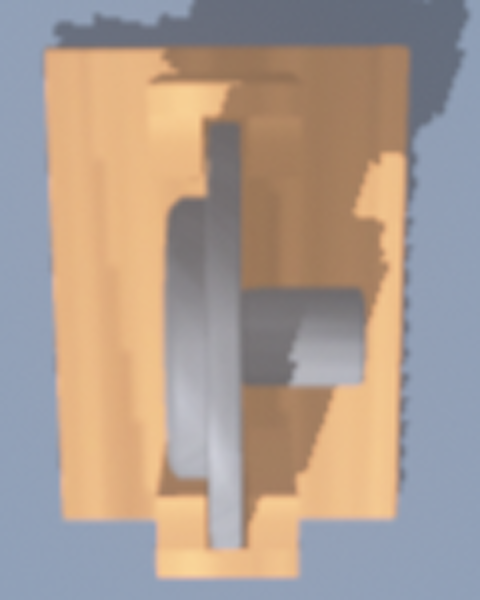

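Emit:
arm_command --pt "1 -2 15 2.5 0" --pt "1 0 20 0 0" --pt "1 0 13 0 0" --pt "1 0 6 0 0" --pt "0.2 0 0 0 0" --pt "-0.4 0 0 0 0" --pt "-1 0 0 0 0" --pt "-1 0 0 0 0" --grip_force 50

```text
t: 6.28
eef_pos: [557.2, 245.2, 79.6]
tcp_rot: [-0.703, -0.074, 0.073, 0.703]
force: [0.4, 0.2, -1.1]
grip_width: 39.1
```

Emit:
arm_command --pt "-1 0 0 0 0" --pt "-1 0 0 0 0" --pt "-1 0 0 0 0" --pt "-1 0 0 0 0" --pt "-1 0 0 0 0" --pt "-1 0 0 0 0"

```text
t: 6.78
eef_pos: [556.4, 245.0, 78.5]
tcp_rot: [-0.703, -0.073, 0.073, 0.703]
force: [-0.7, -0.6, 0.2]
grip_width: -0.1
```

```bash
python3 - <<'E'
from h import *
im,s=grab('wrist','w4.png');print(s['eef_pos'],s['force'],s['torque'],s['grip_width'])
E
```

```text
[556.44414929 244.95269259  78.4816903 ] [-0.67160238 -0.60888082  0.17798362] [-0.00359593 -0.0089715   0.02568258] -0.11287986976379613
```

View pics/w4.png

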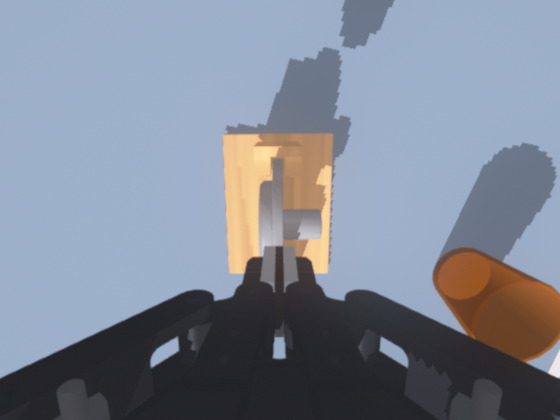

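```bash
python3 - <<'E'
from h import *
s=arm.read_state();T,K=cam_T('wrist',s);M=R.from_quat(s['tcp_rot']).as_matrix();o=s['eef_pos']
print('tcp',proj(T,K,o),'grasp',proj(T,K,o+M@[0,-19,0]))
f=lambda u,v,z:(M.T@(ray_z(T,K,u,v,z)-o)).round(1)
for p in [(224,134),(333,134),(329,273),(229,273)]: print(f(*p,6))
im=cv2.imread('pics/w4.png');cv2.imwrite('pics/w4z.png',cv2.resize(im[125:345,200:360],None,fx=3.5,fy=3.5,interpolation=cv2.INTER_CUBIC)[:780])
im,s=grab('scene','s4.png');cv2.imwrite('pics/s4z.png',cv2.resize(im[60:240,280:440,::-1],None,fx=4,fy=4,interpolation=cv2.INTER_CUBIC)[:600])
E
```

```text
tcp [278.42733264 240.15915059] grasp [278.36686197 253.51793139]
[-39.3  72.5  54.2]
[39.2 72.5 54.2]
[ 40.5  72.5 -55. ]
[-39.9  72.5 -55.1]
```

View pics/w4z.png

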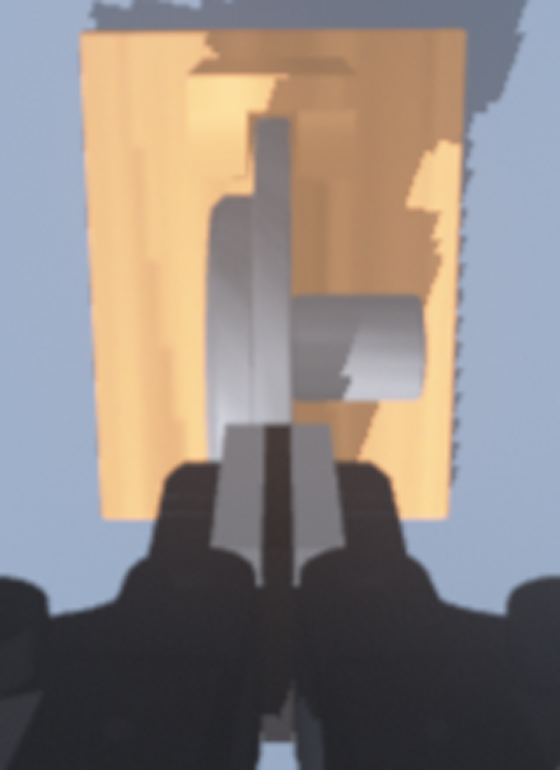

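View pics/s4z.png

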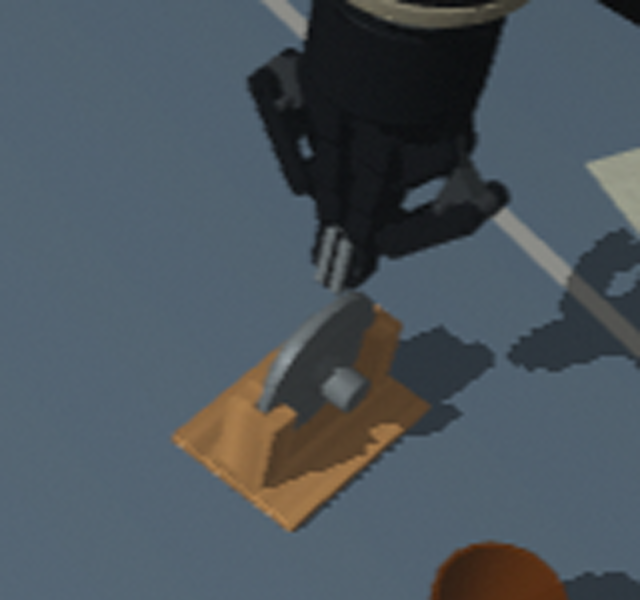

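```bash
python3 - <<'E'
from h import *
s=arm.read_state();T,K=cam_T('scene');M=R.from_quat(s['tcp_rot']).as_matrix();o=s['eef_pos']
print(s['t'],s['grip_width'])
g=lambda P:(proj(T,K,P)-[280,60])*4
c=o.copy()
print('tcp',g(o),'grasp',g(o+M@[0,-19,0]))
for h in (6,48,90): print(h,g([c[0],c[1],h]))
for zz in (-42,42): print(g(o*[1,1,0]+[0,0,48]+M@[0,0,zz]))
for a in (-40,40):
  for b in (-55,55): print('base',g(o*[1,1,0]+[0,0,6]+M@[a,0,b]))
E
```

```text
6.8833 -0.10552747328466835
tcp [325.35023579 320.42910341] grasp [332.11099265 293.73305875]
6 [301.60528739 414.24775987]
48 [314.99516822 361.34300689]
90 [329.42631716 304.32409988]
[258.92556579 408.21466986]
[369.13617183 316.0835657 ]
base [170.72692634 428.82619937]
base [310.90664048 313.90394124]
base [291.5775715  522.42764447]
base [430.76763116 399.86046622]
```

```bash
python3 - <<'E'
from h import *
P=arm.camera_params('wrist');T=np.array(P['T_tool_cam']);K=np.array(P['K'])
for x,ys in [(42.5,(-13,-20,-26,-32,-38)),(3,(0,-10,-20,-30))]:
  for y in ys:
    for z in (-11,11): print(x,y,z,proj(T,K,[x,y,z]).round(0))
im,s=grab('wrist','w5.png')
print(s['t'],s['grip_width'])
d=cv2.imread('pics/w1.png');e=cv2.imread('pics/w5.png')
cv2.imwrite('pics/cmp.png',np.hstack([cv2.resize(d[200:400,80:480],None,fx=1.9,fy=1.9)]))
cv2.imwrite('pics/w5z.png',cv2.resize(e[220:360,200:360],None,fx=4.2,fy=4.2,interpolation=cv2.INTER_CUBIC))
E
```

```text
42.5 -13 -11 [359. 269.]
42.5 -13 11 [362. 229.]
42.5 -20 -11 [363. 275.]
42.5 -20 11 [366. 233.]
42.5 -26 -11 [366. 280.]
42.5 -26 11 [369. 238.]
42.5 -32 -11 [369. 286.]
42.5 -32 11 [372. 242.]
42.5 -38 -11 [372. 292.]
42.5 -38 11 [376. 247.]
3 0 -11 [284. 259.]
3 0 11 [284. 221.]
3 -10 -11 [284. 266.]
3 -10 11 [284. 227.]
3 -20 -11 [284. 275.]
3 -20 11 [285. 233.]
3 -30 -11 [285. 284.]
3 -30 11 [285. 241.]
6.8833 -0.10552747328466835
```

View pics/cmp.png

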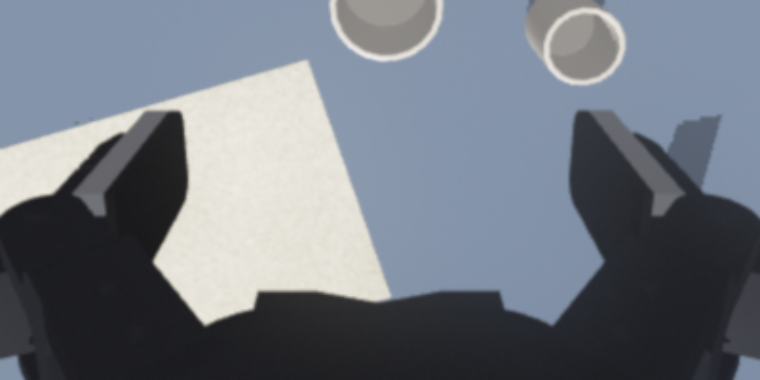

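View pics/w5z.png

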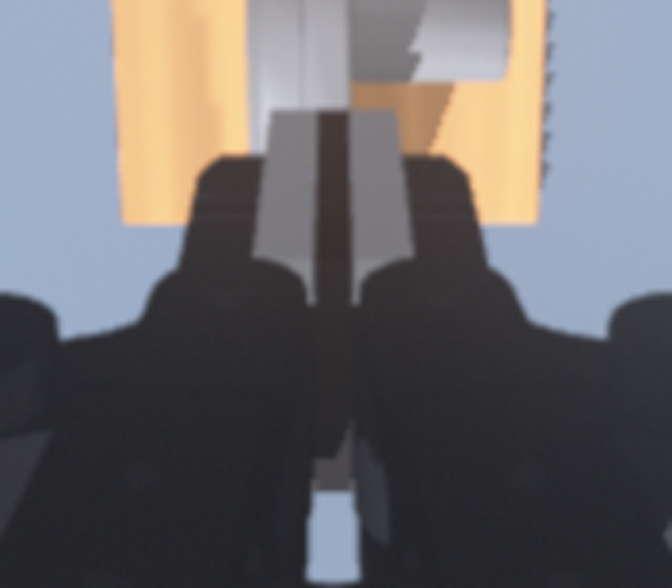

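The fingers closed on nothing (width 0). Both the wrist and scene pictures put the shut fingertips roughly 30 mm behind the stated TCP, so the tips are still above the lid. I'll check this by touching the lid's top edge, at 90 mm, gently with the shut fingers.

Emit:
arm_command --pt "-1 0 3 0 0" --pt "-1 0 3 0 0" --pt "-1 0 2 0 0" --pt "-1 0 2 0 0" --pt "-1 0 0 0 0"

```text
t: 7.35
eef_pos: [556.2, 244.8, 67.9]
tcp_rot: [0.703, 0.073, -0.074, -0.703]
force: [-1.3, -0.3, -0.0]
grip_width: 0.2
```

Emit:
arm_command --pt "-1 0 1 0 0" --pt "-1 0 1 0 0" --pt "-1 0 1 0 0" --pt "-1 0 0 0 0"

```text
t: 7.68
eef_pos: [556.4, 244.9, 65.3]
tcp_rot: [0.703, 0.073, -0.073, -0.703]
force: [-0.0, 0.2, 0.4]
grip_width: 0.1
```

Emit:
arm_command --pt "-1 0 1 0 0" --pt "-1 0 1 0 0" --pt "-1 0 1 0 0" --pt "-1 0 0 0 0"

```text
t: 8.02
eef_pos: [556.4, 244.9, 62.3]
tcp_rot: [0.703, 0.073, -0.073, -0.703]
force: [-0.1, 0.9, 0.2]
grip_width: 0.1
```

Emit:
arm_command --pt "-1 0 1 0 0" --pt "-1 0 1 0 0" --pt "-1 0 0 0 0"

```text
t: 8.27
eef_pos: [556.4, 244.9, 60.3]
tcp_rot: [0.703, 0.073, -0.073, -0.703]
force: [1.0, 0.9, -0.1]
grip_width: 0.1
```

Emit:
arm_command --pt "-1 0 1 0 0" --pt "-1 0 1 0 0" --pt "-1 0 0 0 0"

```text
t: 8.52
eef_pos: [556.4, 244.9, 58.3]
tcp_rot: [0.703, 0.073, -0.073, -0.703]
force: [-0.7, -0.2, -0.3]
grip_width: -0.1
```

```bash
python3 - <<'E'
from h import *
e,s=grab('wrist','w6.png')
print(s['t'],s['eef_pos'],s['force'])
cv2.imwrite('pics/w6z.png',cv2.resize(e[130:360,200:360,::-1],None,fx=2.5,fy=2.5,interpolation=cv2.INTER_CUBIC))
im,s=grab('scene','s6.png');cv2.imwrite('pics/s6z.png',cv2.resize(im[90:210,300:420,::-1],None,fx=5,fy=5,interpolation=cv2.INTER_CUBIC)[:600])
E
```

```text
8.5167 [556.38003609 244.93390174  58.29897355] [-0.67226734 -0.16949487 -0.33934462]
```

View pics/w6z.png

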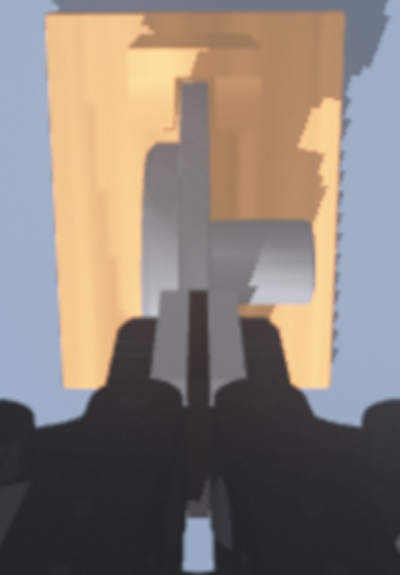

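View pics/s6z.png

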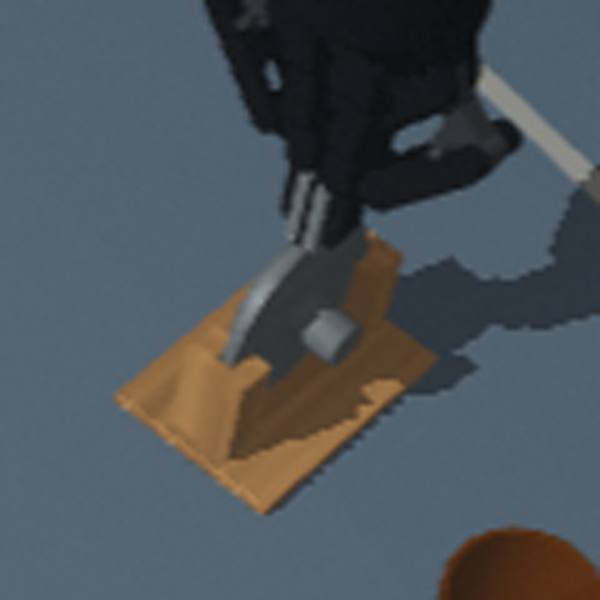

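Emit:
arm_command --pt "-1 0 1 0 0" --pt "-1 0 1 0 0" --pt "-1 0 0 0 0"

```text
t: 8.87
eef_pos: [557.1, 245.2, 56.9]
tcp_rot: [-0.703, -0.074, 0.073, 0.703]
force: [-0.4, -0.3, 6.9]
grip_width: 0.1
```

Emit:
arm_command --pt "-1 0 1 0 0" --pt "-1 0 1 0 0" --pt "-1 0 0 0 0"

```text
t: 9.12
eef_pos: [558.8, 245.8, 56.5]
tcp_rot: [-0.703, -0.075, 0.072, 0.704]
force: [0.1, 0.1, 23.8]
grip_width: 0.2
```

Contact comes at TCP z ≈ 57, so the shut tips are really about 33 mm behind the reported TCP. I'll work with that offset. Next I back off, half open, go down so the tips sit 12 mm below the lid's top, and close.

Emit:
arm_command --pt "0.1 0 -8 0 0" --pt "0.1 -1 -6 0 0" --pt "0.1 0 0 0 0" --pt "0.1 0 0 0 0" --pt "0.1 0 0 0 0" --pt "0.1 0 0 0 0"

```text
t: 9.62
eef_pos: [555.2, 244.6, 68.1]
tcp_rot: [0.703, 0.073, -0.073, -0.703]
force: [0.5, -0.4, 0.4]
grip_width: 46.9
```

Emit:
arm_command --pt "0.1 0 6 0 0" --pt "0.1 0 6 0 0" --pt "0.1 0 6 0 0" --pt "0.1 0 5 0 0" --pt "-1 0 0 0 0" --pt "-1 0 0 0 0" --pt "-1 0 0 0 0" --pt "-1 0 0 0 0" --grip_force 50

```text
t: 10.28
eef_pos: [555.7, 244.9, 45.8]
tcp_rot: [-0.703, -0.073, 0.073, 0.703]
force: [-0.3, -0.7, -0.2]
grip_width: 4.4
```

Emit:
arm_command --pt "-1 0 0 0 0" --pt "-1 0 0 0 0" --pt "-1 0 0 0 0" --pt "-1 0 0 0 0"

```text
t: 10.62
eef_pos: [555.6, 244.8, 45.7]
tcp_rot: [-0.703, -0.073, 0.073, 0.703]
force: [-0.7, -0.3, 2.0]
grip_width: 4.3
```

```bash
python3 - <<'E'
from h import *
e,s=grab('wrist','w7.png')
print(s['t'],s['eef_pos'],s['force'],s['torque'],s['grip_width'])
cv2.imwrite('pics/w7z.png',cv2.resize(e[130:360,200:360,::-1],None,fx=2.5,fy=2.5,interpolation=cv2.INTER_CUBIC))
E
```

```text
10.6167 [555.61227526 244.82271455  45.701984  ] [-0.69509826 -0.29555564  2.00884624] [-0.0003901   0.03501431 -0.02394603] 4.3362249398209425
```

View pics/w7z.png

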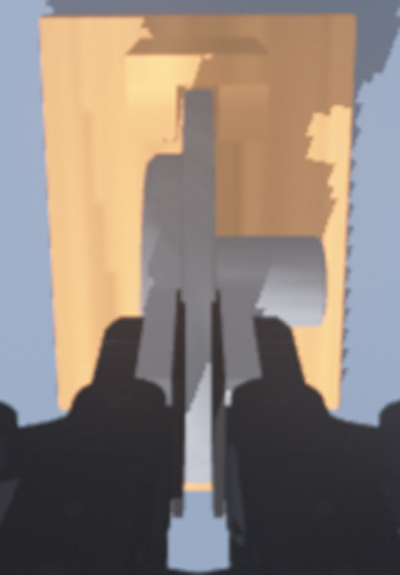

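Emit:
arm_command --pt "-1 0 -4 0 0" --pt "-1 0 -8 0 0" --pt "-1 0 -12 0 0" --pt "-1 0 -12 0 0" --pt "-1 0 -12 0 0" --pt "-1 0 -12 0 0" --pt "-1 0 -8 0 0" --pt "-1 0 -4 0 0"

```text
t: 11.33
eef_pos: [556.2, 245.0, 119.5]
tcp_rot: [-0.703, -0.074, 0.072, 0.704]
force: [0.0, 0.3, -1.0]
grip_width: 4.8
```

```bash
python3 - <<'E'
from h import *
e,s=grab('wrist','w8.png')
print(s['t'],s['eef_pos'],s['force'],s['torque'],s['grip_width'])
cv2.imwrite('pics/w8z.png',cv2.resize(e[100:360,180:380,::-1],None,fx=2.3,fy=2.3,interpolation=cv2.INTER_CUBIC))
e,s=grab('scene','s8.png')
cv2.imwrite('pics/s8z.png',cv2.resize(e[60:210,280:430,::-1],None,fx=4,fy=4,interpolation=cv2.INTER_CUBIC))
E
```

```text
11.3333 [556.24215204 245.03171693 119.47701207] [ 0.04778042  0.30340383 -0.95968539] [ 0.02353675 -0.06971358  0.01440079] 4.7722782692784405
```

View pics/w8z.png

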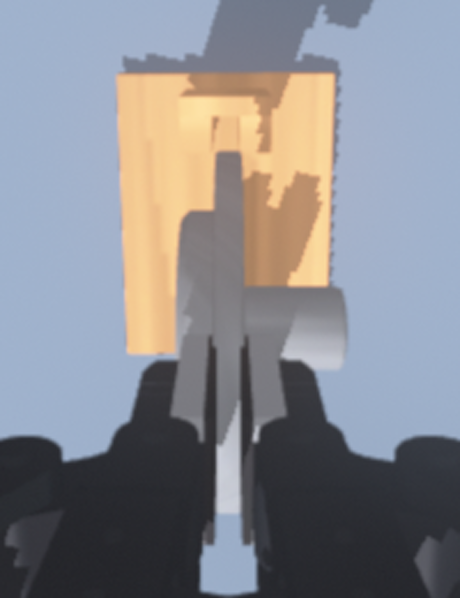

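View pics/s8z.png

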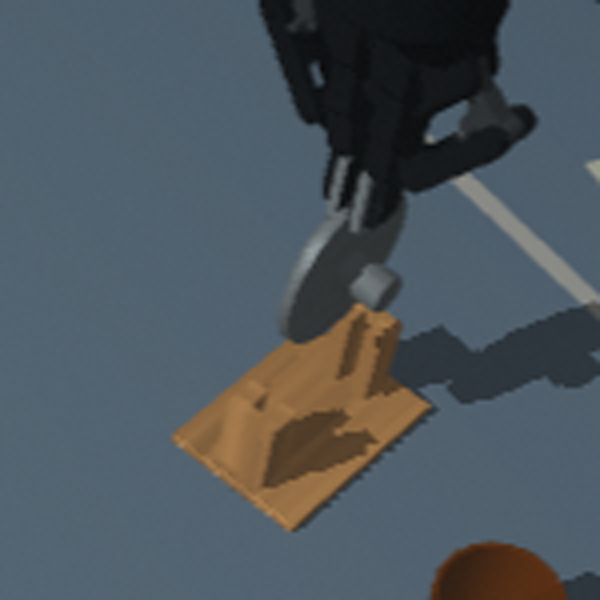

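Emit:
arm_command --pt "-1 0 0 0 4" --pt "-1 0 0 0 4" --pt "-1 0 0 0 3.9" --pt "-1 6 0 -20 0" --pt "-1 8 0 -32 0" --pt "-1 8 0 -32 0" --pt "-1 8 0 -32 0" --pt "-1 8 0 -32 0"

```text
t: 12.1
eef_pos: [593.1, 95.3, 116.8]
tcp_rot: [0.707, -0.0, -0.001, -0.707]
force: [0.7, 0.1, -1.1]
grip_width: 4.1
```

Emit:
arm_command --pt "-1 4 0 -22 0" --pt "-1 2 0 -15 0" --pt "-1 0 10 0 0" --pt "-1 0 20 0 0" --pt "-1 0 20 0 0" --pt "-1 0 14 0 0" --pt "-1 0 8 0 0" --pt "-1 0 0 0 0"

```text
t: 12.77
eef_pos: [597.7, 60.1, 43.2]
tcp_rot: [0.707, -0.001, -0.001, -0.707]
force: [-0.9, 0.3, -1.7]
grip_width: 4.4
```

Emit:
arm_command --pt "-1 0 3 0 0" --pt "-1 0 2 0 0" --pt "-1 0 1 0 0" --pt "-1 0 0 0 0" --pt "-1 0 0 0 0"

```text
t: 13.18
eef_pos: [599.8, 59.8, 40.0]
tcp_rot: [-0.707, -0.0, -0.0, 0.707]
force: [-0.2, -0.4, -0.9]
grip_width: 4.2
```

```bash
python3 - <<'E'
from h import *
e,s=grab('wrist','w9.png')
print(s['t'],s['eef_pos'],s['force'],s['torque'],s['grip_width'])
e,s=grab('scene','s9.png')
cv2.imwrite('pics/s9z.png',cv2.resize(e[100:300,180:430,::-1],None,fx=3,fy=3,interpolation=cv2.INTER_CUBIC))
E
```

```text
13.1833 [599.79582037  59.78240157  39.98676056] [-0.15890632 -0.44367869 -0.90691378] [-0.02975871  0.044317    0.0018303 ] 4.1824965739360955
```

View pics/s9z.png

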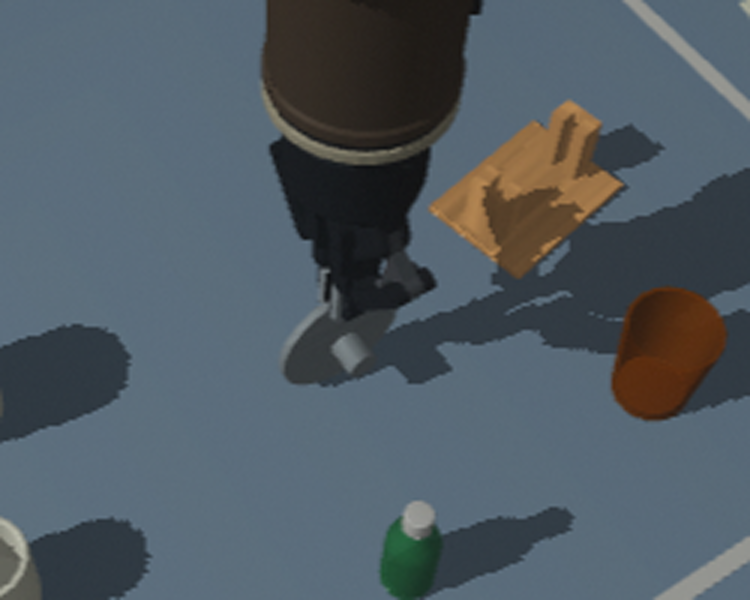

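View pics/w9.png

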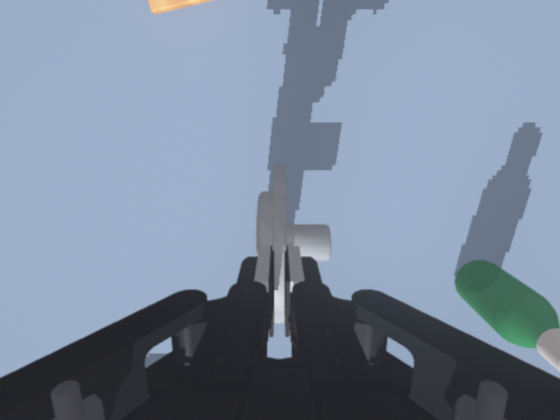

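Emit:
arm_command --pt "-1 0 1 0 0" --pt "-1 0 0 0 0" --pt "-1 0 0 0 0"

```text
t: 13.53
eef_pos: [600.5, 59.8, 39.5]
tcp_rot: [-0.707, -0.001, -0.001, 0.707]
force: [-0.1, 0.3, 10.0]
grip_width: 3.9
```

Emit:
arm_command --pt "-1 0 0.7 0 0" --pt "-1 0 0 0 0" --pt "-1 0 0 0 0"

```text
t: 13.78
eef_pos: [601.0, 59.8, 39.4]
tcp_rot: [-0.707, -0.001, -0.001, 0.707]
force: [-1.2, 0.4, 18.4]
grip_width: 4.0
```

Emit:
arm_command --pt "-1 0 -1.2 0 0" --pt "-1 0 0 0 0" --pt "-0.7 0 0 0 0" --pt "-0.5 0 0 0 0" --pt "-0.3 0 0 0 0" --pt "-0.3 0 0 0 0" --pt "-0.3 0 0 0 0"

```text
t: 14.37
eef_pos: [599.3, 59.7, 38.8]
tcp_rot: [0.707, -0.0, -0.0, -0.707]
force: [-0.8, -0.5, 0.9]
grip_width: 29.9
```

```bash
python3 - <<'E'
from h import *
e,s=grab('wrist','w10.png')
print(s['t'],s['eef_pos'],s['force'],s['torque'],s['grip_width'])
e,s=grab('scene','s10.png')
cv2.imwrite('pics/s10z.png',cv2.resize(e[100:260,230:390,::-1],None,fx=3.7,fy=3.7,interpolation=cv2.INTER_CUBIC))
E
```

```text
14.3667 [599.34434224  59.72461654  38.82275237] [-0.81574644 -0.49771934  0.85559828] [ 0.06150391 -0.00189488  0.00477475] 29.898734970025075
```

View pics/w10.png

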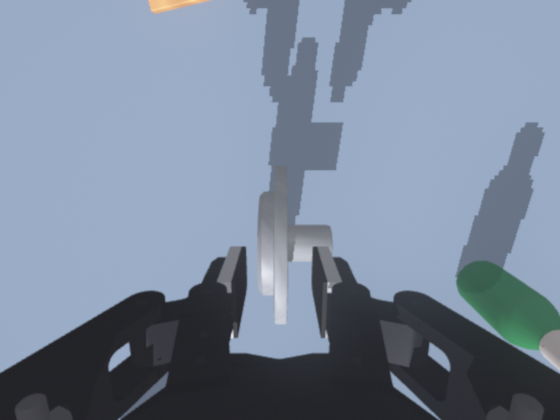

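View pics/s10z.png

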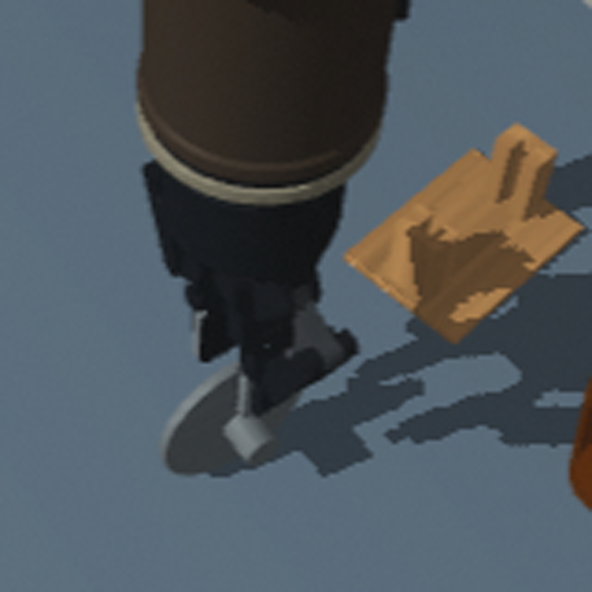

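The lid stands free on its edge, balanced between the jaws. Next I open wider to clear the knob and go down beside it. Then I nudge the knob so the lid leans onto the plug-side finger.

Emit:
arm_command --pt "-0.1 0 0 0 0" --pt "0.1 0 0 0 0" --pt "0.3 0 0 0 0" --pt "0.46 0 0 0 0" --pt "0.46 0 0 0 0" --pt "0.46 0 0 0 0" --pt "0.46 0 0 0 0"

```text
t: 15.05
eef_pos: [599.4, 59.7, 39.0]
tcp_rot: [-0.707, 0.0, -0.0, 0.707]
force: [0.0, -1.0, 0.1]
grip_width: 62.2
```

```bash
python3 - <<'E'
from h import *
e,s=grab('wrist','w11.png')
print(s['t'],s['eef_pos'],s['force'],s['grip_width'])
E
```

```text
15.05 [599.44421949  59.74897448  39.00597075] [ 0.04759824 -0.95551379  0.12325657] 62.21174888897819
```

View pics/w11.png

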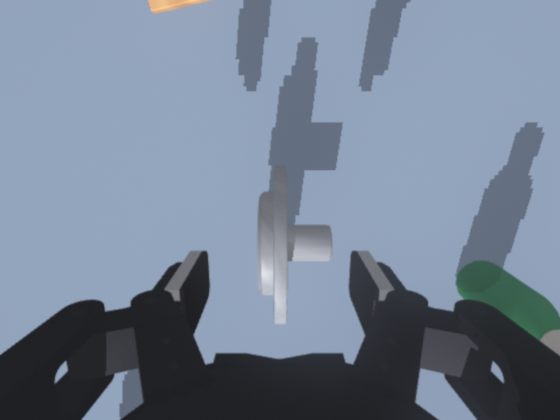

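Emit:
arm_command --pt "0.46 2 0 0 0" --pt "0.46 0 6 0 0" --pt "0.46 0 8 0 0" --pt "0.46 0 8 0 0" --pt "0.46 0 7 0 0" --pt "0.46 0 5 0 0" --pt "0.46 0 0 0 0"

```text
t: 15.68
eef_pos: [600.5, 59.7, 3.4]
tcp_rot: [0.707, -0.001, -0.001, -0.707]
force: [-0.2, -0.1, -1.6]
grip_width: 62.1
```

Emit:
arm_command --pt "0.46 -3 0 0 0" --pt "0.46 -3 0 0 0" --pt "0.46 -3 0 0 0" --pt "0.46 0 0 0 0"

```text
t: 16.02
eef_pos: [591.8, 59.8, 5.3]
tcp_rot: [-0.707, 0.0, -0.0, 0.707]
force: [-0.2, -0.3, 0.0]
grip_width: 62.3
```

```bash
python3 - <<'E'
from h import *
e,s=grab('wrist','w12.png')
print(s['t'],s['eef_pos'],s['force'],s['grip_width'])
E
```

```text
16.0167 [591.77616339  59.7711946    5.31827559] [-0.20591083 -0.30834499  0.01076935] 62.34861110891968
```

View pics/w12.png

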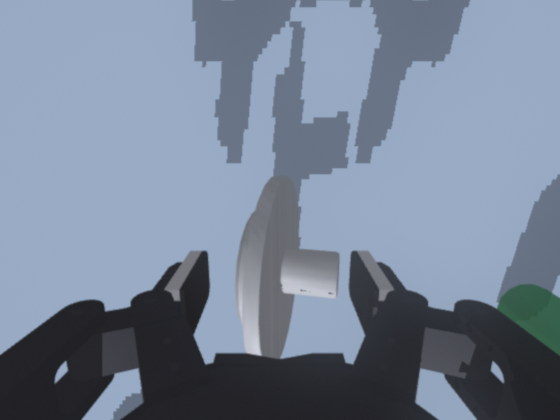

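Emit:
arm_command --pt "0.46 0 0 0 0" --pt "0.46 0 0 0 0" --pt "0.46 0 0 0 0" --pt "0.46 0 0 0 0"

```text
t: 16.4
eef_pos: [592.6, 59.7, 5.1]
tcp_rot: [-0.707, 0.0, -0.0, 0.707]
force: [-1.0, 0.4, 0.6]
grip_width: 62.5
```

```bash
python3 - <<'E'
from h import *
e,s=grab('wrist','w13.png')
print(s['t'],s['eef_pos'],s['force'],s['grip_width'])
e,s=grab('scene','s13.png')
cv2.imwrite('pics/s13z.png',cv2.resize(e[100:260,230:390,::-1],None,fx=3.7,fy=3.7,interpolation=cv2.INTER_CUBIC))
E
```

```text
16.4 [592.57923655  59.72775968   5.06548673] [-1.00206064  0.43196636  0.59076001] 62.54214597565598
```

View pics/w13.png

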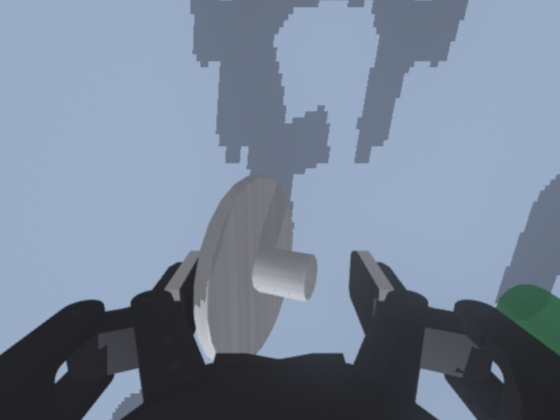

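View pics/s13z.png

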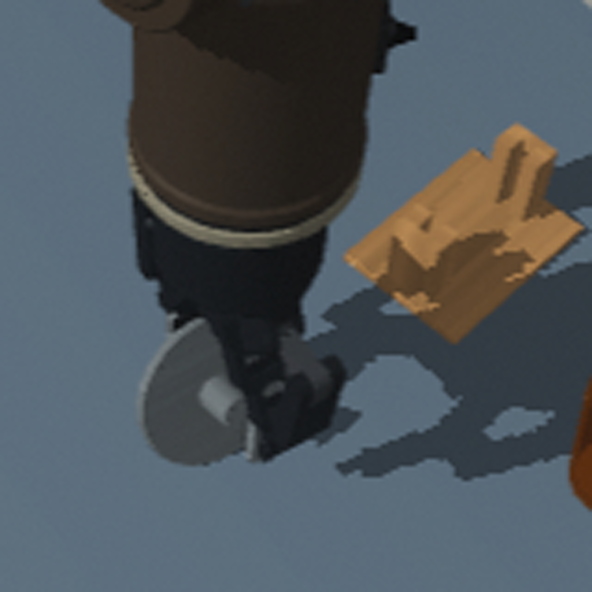

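Emit:
arm_command --pt "0.46 0 5 0 0" --pt "0.46 -2 5 0 0" --pt "0.5 -2 5 0 0" --pt "0.6 -3 5 0 0" --pt "0.7 -3 3 0 0" --pt "0.8 -3 3 0 0" --pt "0.9 -3 0 0 0" --pt "1 -3 0 0 0"

```text
t: 17.17
eef_pos: [573.0, 59.7, -21.2]
tcp_rot: [0.707, -0.0, -0.0, -0.707]
force: [-0.5, -0.1, 0.2]
grip_width: 85.6
```

```bash
python3 - <<'E'
from h import *
e,s=grab('wrist','w14.png')
print(s['t'],s['eef_pos'],s['force'],s['grip_width'])
e,s=grab('scene','s14.png')
cv2.imwrite('pics/s14z.png',cv2.resize(e[100:260,230:390,::-1],None,fx=3.7,fy=3.7,interpolation=cv2.INTER_CUBIC))
E
```

```text
17.1667 [572.98070832  59.74216033 -21.17421919] [-0.48566227 -0.13596966  0.18843869] 85.63300128919965
```

View pics/w14.png

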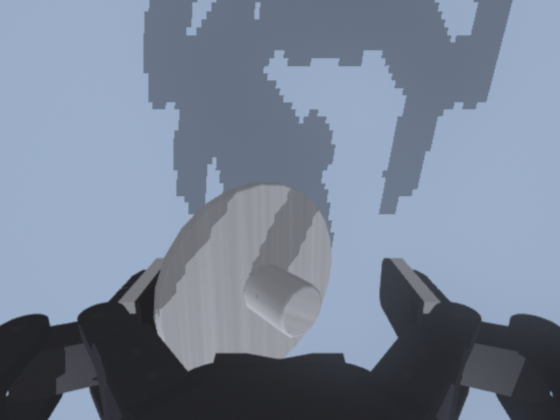

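View pics/s14z.png

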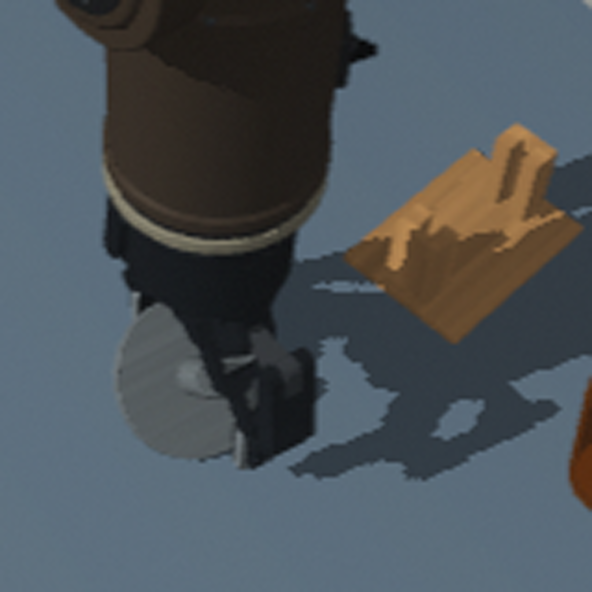

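Emit:
arm_command --pt "1 -5 4 0 0" --pt "1 -5 4 0 0" --pt "1 -5 2 0 0" --pt "1 -5 0 0 0" --pt "1 0 0 0 0" --pt "1 0 0 0 0"

```text
t: 17.77
eef_pos: [553.3, 59.8, -31.0]
tcp_rot: [-0.707, 0.0, -0.0, 0.707]
force: [0.3, 0.8, 0.3]
grip_width: 85.5
```

```bash
python3 - <<'E'
from h import *
e,s=grab('wrist','w15.png')
print(s['t'],s['eef_pos'],s['force'],s['grip_width'])
e,s=grab('scene','s15.png')
cv2.imwrite('pics/s15z.png',cv2.resize(e[100:260,230:390,::-1],None,fx=3.7,fy=3.7,interpolation=cv2.INTER_CUBIC))
E
```

```text
17.7667 [553.26158146  59.76388352 -30.95359843] [0.34820814 0.80578261 0.31642576] 85.4879792734895
```

View pics/w15.png

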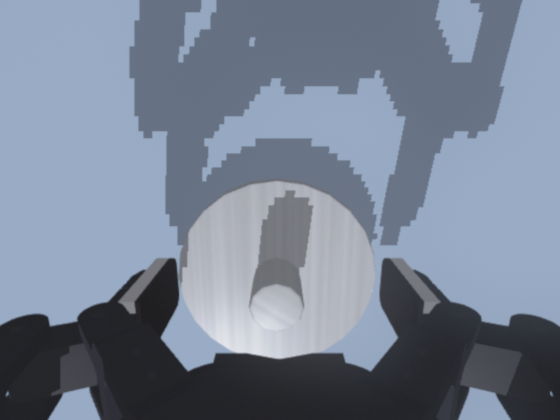

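View pics/s15z.png

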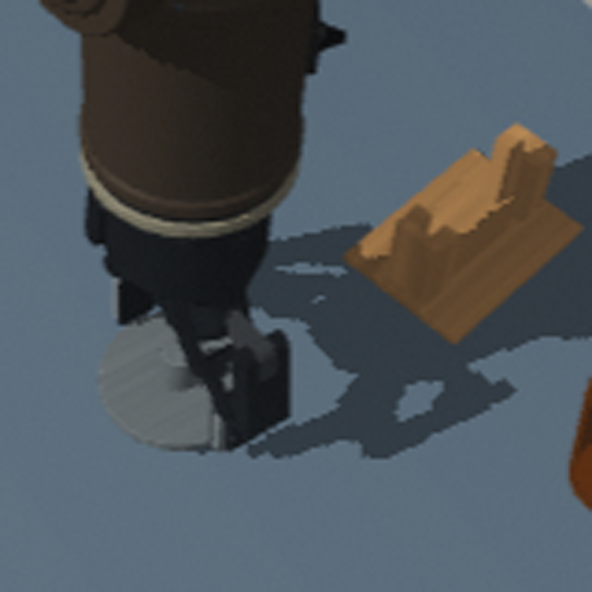

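The lid lies flat with the knob up, between the open fingers. I'll raise the arm and measure the knob.

Emit:
arm_command --pt "1 0 -5 0 0" --pt "1 0 -15 0 0" --pt "1 0 -25 0 0" --pt "1 0 -25 0 0" --pt "1 0 -25 25 0" --pt "1 0 -15 15 0" --pt "1 0 0 0 0" --pt "1 0 0 0 0"

```text
t: 18.53
eef_pos: [554.3, 100.4, 80.1]
tcp_rot: [-0.707, -0.001, -0.0, 0.707]
force: [-0.7, 0.4, -0.9]
grip_width: 85.8
```

```bash
python3 - <<'E'
from h import *
e,s=grab('wrist','w16.png');T,K=cam_T('wrist',s)
print(s['t'],s['eef_pos'],s['force'],s['grip_width'])
for n in ['lid','lid_knob']: find('wrist',n,T)
E
```

```text
18.5333 [554.27458154 100.35083228  80.13150607] [-0.68450941  0.40941084 -0.88332628] 85.78448751054673
wrist lid 0.6 [554.   62.8  13.7]
wrist lid_knob 0.93 [551.2  63.1  17. ]
wrist lid_knob 0.22 [559.6 211.4   5.1]
```

View pics/w16.png

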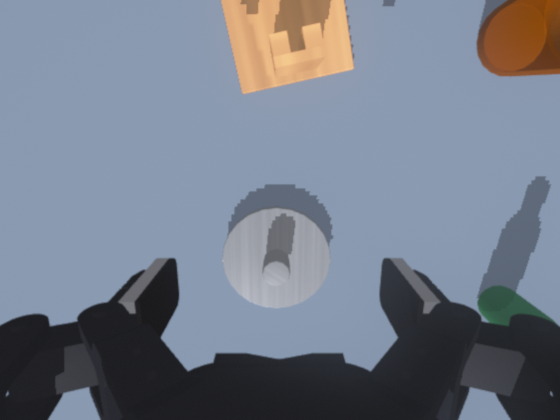

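```bash
python3 - <<'E'
from h import *
im=cv2.imread('pics/w16.png');cv2.imwrite('pics/w16z.png',cv2.resize(im[190:320,210:350],None,fx=5,fy=5,interpolation=cv2.INTER_CUBIC))
s=arm.read_state();T,K=cam_T('wrist',s)
g=cv2.cvtColor(im,cv2.COLOR_BGR2HSV);m=((g[:,:,1]<40)*255).astype(np.uint8)
m[:200]=0;m[315:]=0;m[:,:215]=0;m[:,340:]=0
cs,_=cv2.findContours(m,cv2.RETR_EXTERNAL,cv2.CHAIN_APPROX_NONE);k=max(cs,key=cv2.contourArea);e=cv2.fitEllipse(cv2.convexHull(k));print(e)
print(ray_z(T,K,*e[0],14),ray_z(T,K,*e[0],11))
# model projection
for c in [(551,59),(553,60),(553,62)]:
    print(c,'knob top',proj(T,K,[*c,38]).round(1),'L',proj(T,K,[c[0]-42,c[1],14]).round(1),'R',proj(T,K,[c[0]+42,c[1],14]).round(1),'far',proj(T,K,[c[0],c[1]+42,14]).round(1),'near',proj(T,K,[c[0],c[1]-42,14]).round(1))
E
```

```text
((275.8948974609375, 256.8684997558594), (101.64888000488281, 107.68301391601562), 89.31153869628906)
[550.62601703  61.60334245  14.        ] [550.591699    60.31388912  11.        ]
(551, 59) knob top [276.1 274. ] L [221.8 260. ] R [331. 260.] far [276.3 207.2] near [276.5 308.6]
(553, 60) knob top [278.9 272.7] L [224.3 258.8] R [333.7 258.8] far [279.  205.9] near [279.  307.5]
(553, 62) knob top [278.9 270.1] L [224.2 256.4] R [333.8 256.4] far [279.  203.2] near [279.  305.2]
```

View pics/w16z.png

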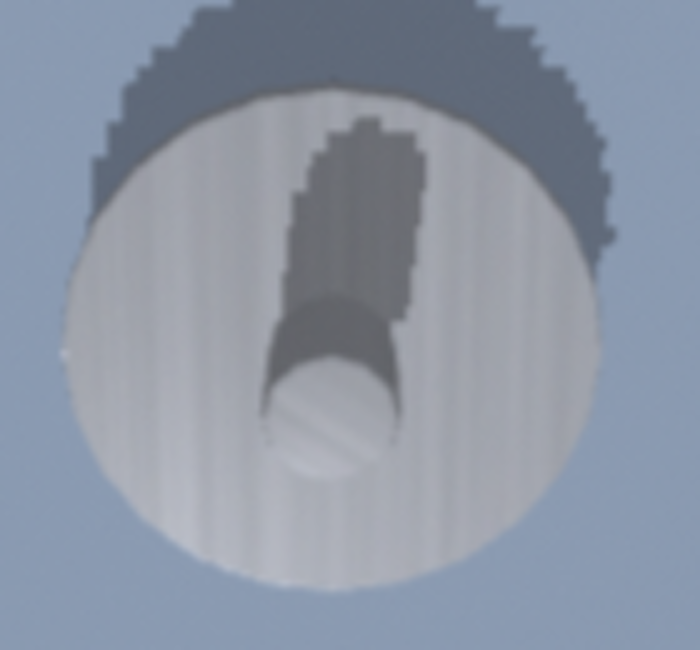

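Emit:
arm_command --pt "0.3 -3.2 0 -20 0" --pt "0 0 0 -21.2 0" --pt "0 0 20 0 0" --pt "0 0 25 0 0" --pt "0 0 22 0 0" --pt "0 0 12 0 0" --pt "0 0 0 0 0" --pt "0 0 0 0 0"

```text
t: 19.35
eef_pos: [549.5, 58.2, -0.6]
tcp_rot: [0.707, -0.001, -0.001, -0.707]
force: [0.3, -0.6, 0.6]
grip_width: 42.5
```

```bash
python3 - <<'E'
from h import *
e,s=grab('wrist','w17.png')
print(s['t'],s['eef_pos'],s['force'],s['grip_width'])
E
```

```text
19.35 [549.52497097  58.21329727  -0.63875173] [ 0.29039153 -0.63550487  0.59584432] 42.52944307935629
```

View pics/w17.png

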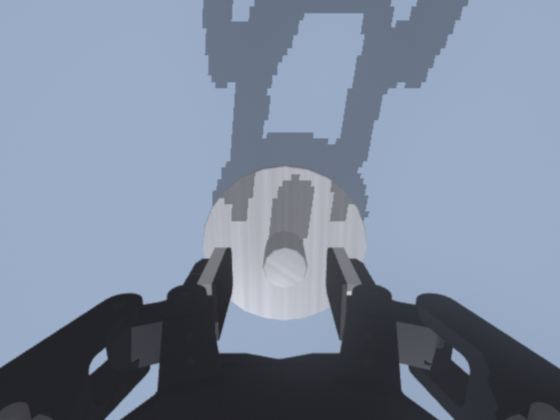

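Emit:
arm_command --pt "0 2 5 1 0" --pt "0 0 5 0 0" --pt "0 0 3 0 0" --pt "0 0 2 0 0" --pt "0 0 0 0 0"

```text
t: 19.82
eef_pos: [552.0, 59.6, -15.3]
tcp_rot: [0.707, -0.0, -0.0, -0.707]
force: [0.4, -0.2, -0.1]
grip_width: 42.4
```

Emit:
arm_command --pt "-0.3 0 0 0 0" --pt "-0.5 0 0 0 0" --pt "-0.7 0 0 0 0" --pt "-1 0 0 0 0" --pt "-1 0 0 0 0" --pt "-1 0 0 0 0" --pt "-1 0 0 0 0" --grip_force 50

```text
t: 20.4
eef_pos: [552.3, 59.6, -14.7]
tcp_rot: [-0.707, -0.0, -0.0, 0.707]
force: [-1.4, -0.3, 6.0]
grip_width: 18.4
```

```bash
python3 - <<'E'
from h import *
e,s=grab('wrist','w18.png')
print(s['t'],s['eef_pos'],s['force'],s['grip_width'])
E
```

```text
20.4 [552.32557721  59.56668601 -14.65873743] [-1.40101455 -0.27775062  6.04957402] 18.378199025482008
```

View pics/w18.png

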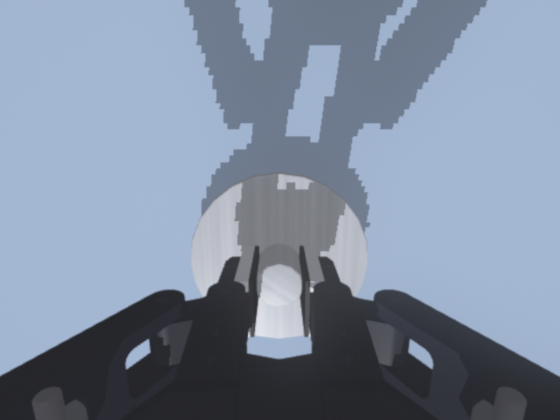

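Emit:
arm_command --pt "-1 0 -3 0 0" --pt "-1 0 -8 0 0" --pt "-1 0 -15 0 0" --pt "-1 0 -20 0 0" --pt "-1 0 -20 0 0" --pt "-1 0 -20 0 0" --pt "-1 0 -16 0 0" --pt "-1 0 -8 0 0"

```text
t: 21.12
eef_pos: [553.3, 59.6, 97.6]
tcp_rot: [-0.707, -0.001, -0.001, 0.707]
force: [0.0, 0.9, -1.9]
grip_width: 17.9
```

Emit:
arm_command --pt "-1 0 0 -15 0" --pt "-1 0 0 -15 0" --pt "-1 0 0 -10 0" --pt "-1 0 0 0 0" --pt "-1 0 0 0 0"

```text
t: 21.53
eef_pos: [552.0, 19.2, 94.8]
tcp_rot: [-0.707, 0.001, -0.0, 0.707]
force: [-0.6, -0.1, -1.1]
grip_width: 17.8
```

```bash
python3 - <<'E'
from h import *
e,s=grab('wrist','w19.png')
print(s['t'],s['eef_pos'],s['force'],s['grip_width'])
e,s=grab('scene','s19.png');e,s=grab('top','t19.png')
# jar from w1
s1=dict(s);s1['eef_pos']=np.array([491.958,-131.384,262.426]);s1['tcp_rot']=np.array([-0.7071,-0.0007,0.0007,0.7071])
def fit(fn,T,K,roi,thr,name):
    im=cv2.imread(fn).astype(int);x0,x1,y0,y1=roi
    m=np.zeros(im.shape[:2],np.uint8);m[y0:y1,x0:x1]=(im[y0:y1,x0:x1].min(2)>thr)*255
    cs,_=cv2.findContours(m,cv2.RETR_EXTERNAL,cv2.CHAIN_APPROX_NONE)
    k=max(cs,key=lambda c:cv2.contourArea(cv2.convexHull(c)))
    h=cv2.convexHull(k)[:,0].astype(float)
    P=np.array([ray_z(T,K,u,v,70)[:2] for u,v in h])
    A=np.c_[2*P,np.ones(len(P))];sol=np.linalg.lstsq(A,(P**2).sum(1),rcond=None)[0]
    print(name,thr,sol[:2].round(1),'r',np.sqrt(sol[2]+sol[0]**2+sol[1]**2).round(1))
T,K=cam_T('wrist',s1)
for t in (165,180,195): fit('pics/w1.png',T,K,(240,325,170,240),t,'w')
T,K=cam_T('top')
im=cv2.imread('pics/top0.png');cv2.imwrite('pics/tz.png',cv2.resize(im[180:300,320:420],None,fx=5,fy=5,interpolation=cv2.INTER_CUBIC))
for t in (110,130,150,170): fit('pics/top0.png',T,K,(340,400,235,290),t,'top')
T,K=cam_T('scene')
for t in (110,130,150,170): fit('pics/scene0.png',T,K,(130,190,195,240),t,'scene')
E
```

```text
21.5333 [552.03560316  19.2080544   94.81571428] [-0.6317168  -0.13712141 -1.05088959] 17.76501349960779
w 165 [ 496.7 -159.2] r 33.8
w 180 [ 496.6 -159.2] r 33.5
w 195 [ 496.6 -159.3] r 33.1
top 110 [ 499.9 -150.3] r 80.9
top 130 [ 495.7 -159.2] r 34.7
top 150 [ 495.7 -158.9] r 33.9
top 170 [ 495.9 -158.8] r 33.3
scene 110 [ 501.4 -162.6] r 35.6
scene 130 [ 501.4 -163.6] r 35.2
scene 150 [ 500.9 -164.6] r 28.4
scene 170 [257.  -66.2] r 265.4
```

View pics/w19.png

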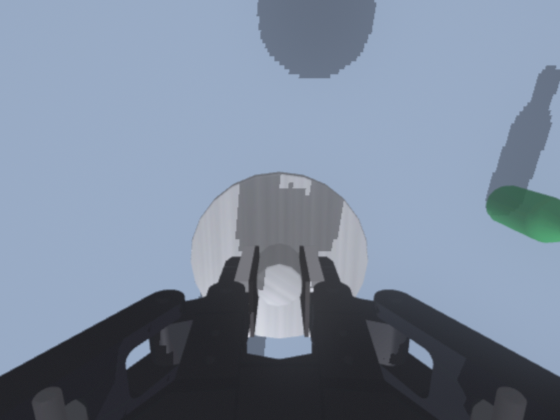

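View pics/s19.png

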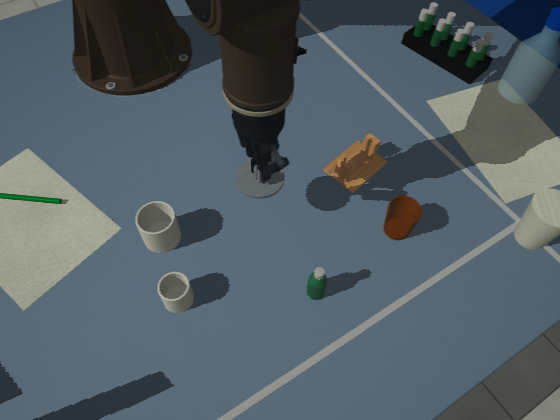

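View pics/tz.png

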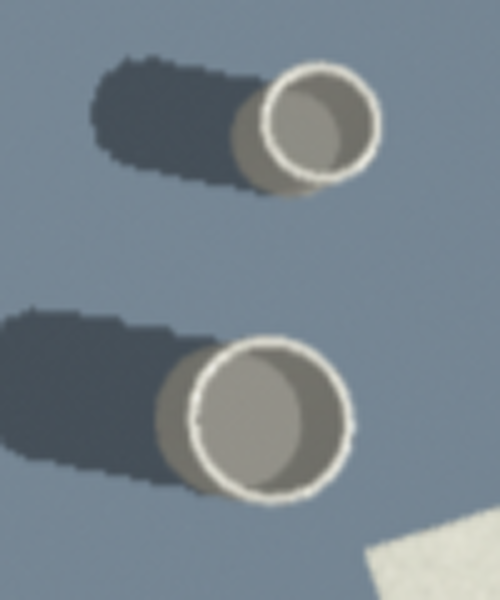

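```bash
python3 - <<'E'
from h import *
P=arm.camera_params('wrist');T=np.array(P['T_tool_cam']);K=np.array(P['K'])
im=cv2.imread('pics/w19.png');cv2.imwrite('pics/w19z.png',cv2.resize(im[160:300,180:380],None,fx=3.8,fy=3.8,interpolation=cv2.INTER_CUBIC))
for dz in (-1,0,1,2):
    print(dz,'far',proj(T,K,[0,-28.9,42+dz]).round(1),'L',proj(T,K,[-42,-28.9,dz]).round(1),'R',proj(T,K,[42,-28.9,dz]).round(1),'knobtop near',proj(T,K,[0,-52.9,dz-10]).round(1),'knob far',proj(T,K,[0,-52.9,dz+10]).round(1))
E
```

```text
-1 far [278.4 175.5] L [189.3 263.8] R [367.5 263.8] knobtop near [278.3 310.8] knob far [278.3 265.8]
0 far [278.4 173.2] L [189.2 261.8] R [367.7 261.8] knobtop near [278.3 308.6] knob far [278.3 263.5]
1 far [278.4 170.9] L [189.  259.8] R [367.8 259.8] knobtop near [278.3 306.4] knob far [278.3 261.1]
2 far [278.4 168.6] L [188.9 257.8] R [368.  257.9] knobtop near [278.3 304.2] knob far [278.3 258.8]
```

View pics/w19z.png

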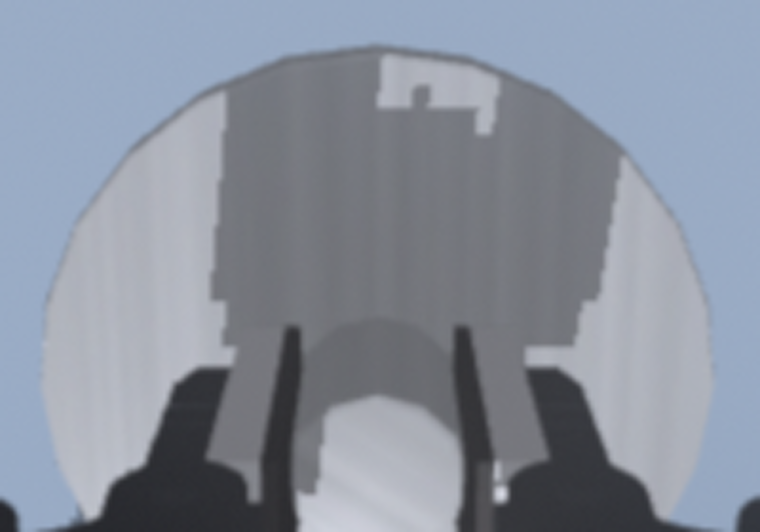

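Emit:
arm_command --pt "-1 -5 0 -15 0" --pt "-1 -9 0 -27 0" --pt "-1 -9 0 -30 0" --pt "-1 -9 0 -30 0" --pt "-1 -9 0 -30 0" --pt "-1 -8 0 -25 0" --pt "-1 -5 0 -14 0" --pt "-1 -2 0 -7 0"

```text
t: 22.35
eef_pos: [495.6, -159.7, 94.9]
tcp_rot: [-0.707, 0.001, -0.0, 0.707]
force: [0.5, 0.4, -1.2]
grip_width: 17.9
```

Emit:
arm_command --pt "-1 0 10 0 0" --pt "-1 0 10 0 0" --pt "-1 0 8 0 0" --pt "-1 0 4 0 0" --pt "-1 0 0 0 0" --pt "-1 0 0 0 0"

```text
t: 22.85
eef_pos: [496.1, -157.7, 62.5]
tcp_rot: [-0.707, 0.0, 0.001, 0.707]
force: [0.1, 0.1, -2.1]
grip_width: 18.0
```

```bash
python3 - <<'E'
from h import *
e,s=grab('top','t20.png');e2,_=grab('scene','s20.png')
print(s['t'],s['eef_pos'],s['force'],s['grip_width'])
cv2.imwrite('pics/t20z.png',cv2.resize(e[200:320,310:430,::-1],None,fx=4.8,fy=4.8,interpolation=cv2.INTER_CUBIC))
cv2.imwrite('pics/s20z.png',cv2.resize(e2[150:290,90:240,::-1],None,fx=4,fy=4,interpolation=cv2.INTER_CUBIC))
e,s=grab('wrist','w20.png')
E
```

```text
22.85 [ 496.14364979 -157.67617357   62.49911049] [ 0.11570786  0.11496647 -2.13373936] 17.994770596642127
```

View pics/t20z.png

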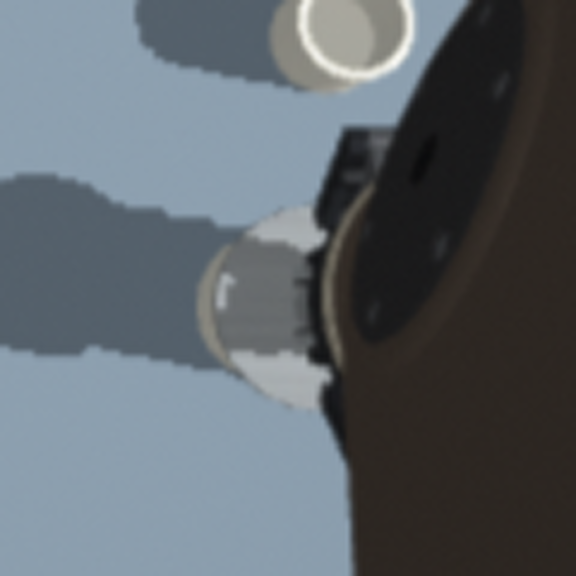

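View pics/s20z.png

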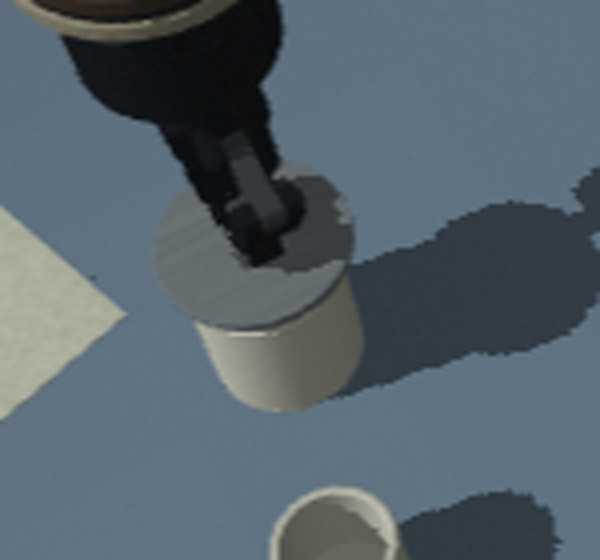

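View pics/w20.png

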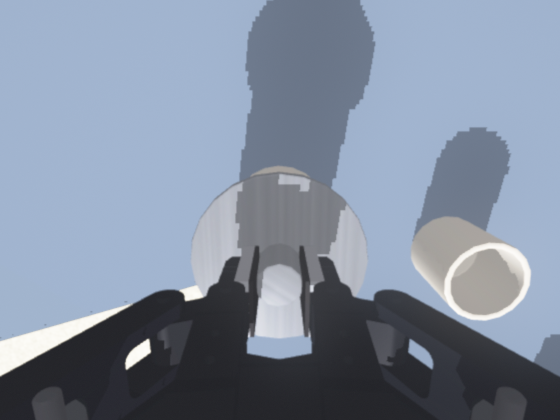

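```bash
python3 - <<'E'
from h import *
T,K=cam_T('scene')
im=cv2.imread('pics/s20.png')[150:290,90:240];im=cv2.resize(im,None,fx=4,fy=4,interpolation=cv2.INTER_CUBIC)
def circ(c,r,z,col):
    a=np.linspace(0,2*np.pi,60)
    p=np.array([(proj(T,K,[c[0]+r*np.cos(t),c[1]+r*np.sin(t),z])-[90,150])*4+1.5 for t in a]).astype(np.int32)
    cv2.polylines(im,[p],True,col,1)
circ((496.5,-159),34,0,(0,0,255));circ((496.5,-159),34,70,(0,0,255))
circ((496.5,-157.6),42,62.5+28.9,(0,255,0));circ((496.5,-157.6),42,62.5+22.9,(0,255,0))
cv2.imwrite('pics/s20o.png',im)
E
```

View pics/s20o.png

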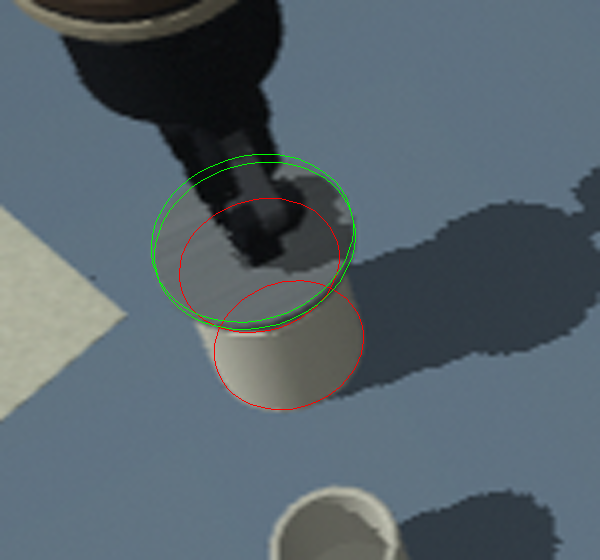

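Emit:
arm_command --pt "-1 0 3 -1.2 0" --pt "-1 0 3 0 0" --pt "-1 0 1 0 0" --pt "-1 0 1 0 0" --pt "-1 0 1 0 0" --pt "-1 0 0 0 0"

```text
t: 23.5
eef_pos: [496.1, -159.6, 53.8]
tcp_rot: [-0.707, 0.0, -0.0, 0.707]
force: [-0.4, -0.7, -1.4]
grip_width: 18.3
```

Emit:
arm_command --pt "-1 0 1 0 0" --pt "-1 0 1 0 0" --pt "-1 0 1 0 0" --pt "-1 0 0 0 0"

```text
t: 23.83
eef_pos: [496.1, -159.6, 50.8]
tcp_rot: [-0.707, 0.0, 0.0, 0.707]
force: [-0.2, 0.2, -1.3]
grip_width: 18.1
```

Plug bottom is now about 4 mm inside the mouth with no contact. I'll go on gently.

Emit:
arm_command --pt "-1 0 1 0 0" --pt "-1 0 1 0 0" --pt "-1 0 1 0 0" --pt "-1 0 0 0 0"

```text
t: 24.17
eef_pos: [496.1, -159.6, 47.8]
tcp_rot: [-0.707, 0.0, 0.0, 0.707]
force: [-0.0, -0.7, -2.2]
grip_width: 18.3
```

Emit:
arm_command --pt "-1 0 0.5 0 0" --pt "-1 0 0.5 0 0" --pt "-1 0 0 0 0"

```text
t: 24.42
eef_pos: [496.3, -159.7, 47.3]
tcp_rot: [0.707, 0.0, 0.0, -0.707]
force: [-2.0, 0.4, 6.4]
grip_width: 18.1
```

Emit:
arm_command --pt "-1 0 0.3 0 0" --pt "-1 0 0 0 0" --pt "-1 0 0 0 0" --pt "-1 0 0 0 0"

```text
t: 24.75
eef_pos: [496.3, -159.7, 47.3]
tcp_rot: [0.707, 0.0, 0.0, -0.707]
force: [-3.9, 1.0, 13.1]
grip_width: 18.4
```

```bash
python3 - <<'E'
from h import *
e2,s=grab('scene','s21.png')
print(s['t'],s['eef_pos'],s['force'],s['torque'],s['grip_width'])
T,K=cam_T('scene')
im=cv2.imread('pics/s21.png')[150:290,90:240];im=cv2.resize(im,None,fx=4,fy=4,interpolation=cv2.INTER_CUBIC)
cv2.imwrite('pics/s21z.png',im)
e,s=grab('wrist','w21.png')
E
```

```text
24.75 [ 496.28140613 -159.66782732   47.26361956] [-3.92596254  0.99293911 13.05503475] [0.16132569 0.5941707  0.02135114] 18.41505745406837
```

View pics/s21z.png

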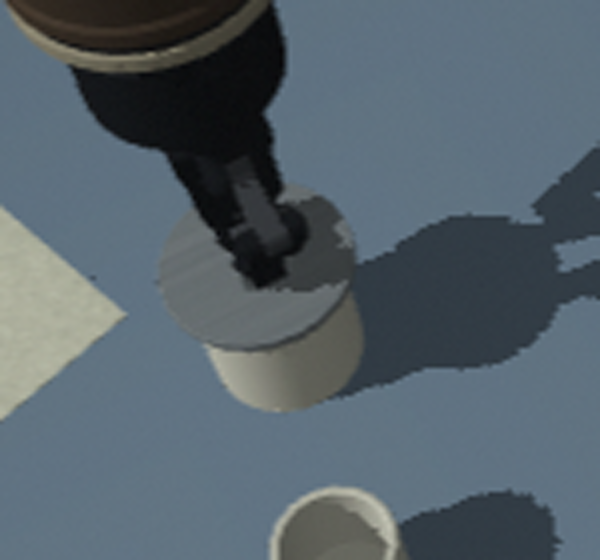

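View pics/w21.png

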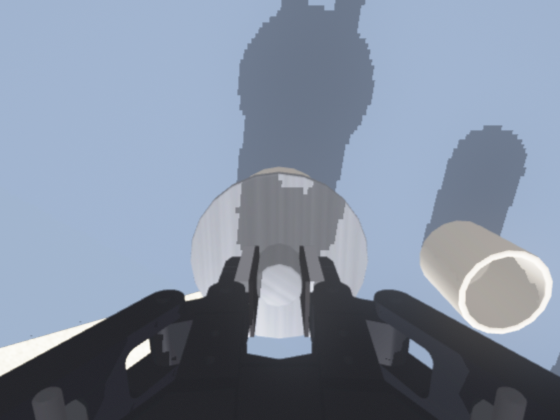

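Emit:
arm_command --pt "-1 0 -0.6 0 0" --pt "-1 0 0 0 0" --pt "-1 0 0 0 0"

```text
t: 25.1
eef_pos: [496.3, -159.7, 47.4]
tcp_rot: [0.707, 0.0, 0.0, -0.707]
force: [-0.8, -0.4, 2.6]
grip_width: 18.3
```

Emit:
arm_command --pt "-0.5 0 0 0 0" --pt "-0.2 0 0 0 0" --pt "0.1 0 0 0 0" --pt "0.1 0 0 0 0" --pt "0.1 0 0 0 0"

```text
t: 25.52
eef_pos: [496.2, -159.6, 47.3]
tcp_rot: [-0.707, 0.0, -0.0, 0.707]
force: [-0.1, 0.0, -0.5]
grip_width: 46.7
```

Emit:
arm_command --pt "0.1 0 -5 0 0" --pt "0.1 0 -15 0 0" --pt "0.1 0 -25 0 0" --pt "0.1 0 -30 0 0" --pt "0.1 0 -30 0 0" --pt "0.3 0 -30 20 0" --pt "0.3 0 0 25 0" --pt "0.3 0 0 0 0"

```text
t: 26.18
eef_pos: [496.9, -112.3, 184.5]
tcp_rot: [0.707, 0.001, 0.001, -0.707]
force: [-0.1, 0.2, -1.1]
grip_width: 55.5
```

```bash
python3 - <<'E'
from h import *
e,s=grab('wrist','w22.png');T,K=cam_T('wrist',s)
print(s['t'],s['eef_pos'],s['force'],s['grip_width'])
c=(496.5,-159)
im=cv2.imread('pics/w22.png')
def circ(im,T,K,c,r,z,col):
    p=np.array([proj(T,K,[c[0]+r*np.cos(t),c[1]+r*np.sin(t),z]) for t in np.linspace(0,6.283,60)]);cv2.polylines(im,[p.round().astype(np.int32)],True,col,1)
circ(im,T,K,c,42,76,(0,0,255));circ(im,T,K,c,10,100,(0,255,0))
cv2.imwrite('pics/w22o.png',im)
e2,_=grab('scene','s22.png');T,K=cam_T('scene');j=cv2.resize(e2[150:290,90:240,::-1],None,fx=4,fy=4,interpolation=cv2.INTER_CUBIC)
cv2.imwrite('pics/s22z.png',j)
E
```

```text
26.1833 [ 496.87578766 -112.25921887  184.53172281] [-0.07851472  0.23242435 -1.1276932 ] 55.50711269205819
```

View pics/w22o.png

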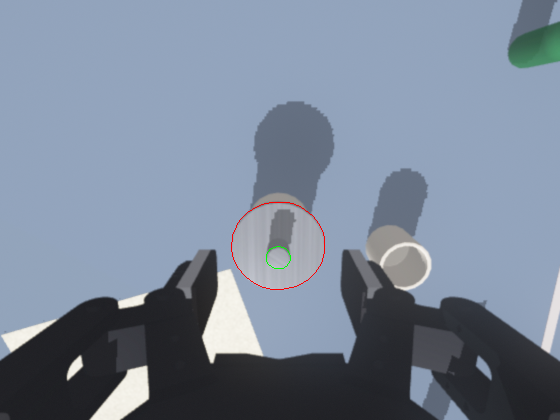

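View pics/s22z.png

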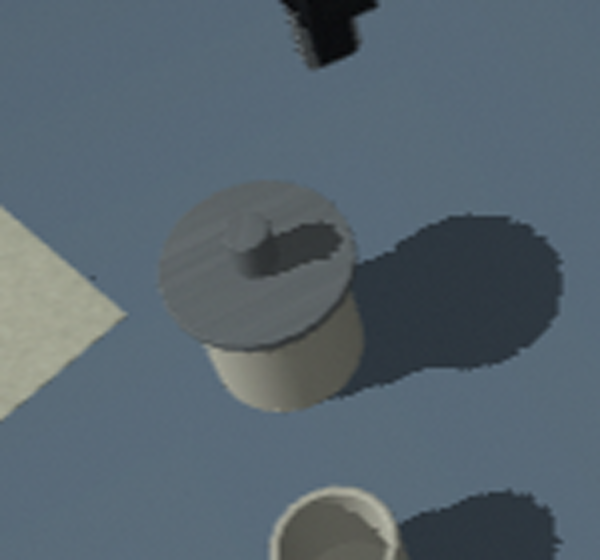

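The model circles fall exactly on the disc and knob. The lid is home and level, and the bystanders haven't moved.

Emit:
arm_command --pt "0.3 0 0 0 0" --pt "0.3 0 0 0 0" --pt "0.3 0 0 0 0"

```text
t: 26.53
eef_pos: [496.0, -115.1, 181.9]
tcp_rot: [-0.707, 0.001, -0.0, 0.707]
force: [-1.0, -0.0, -0.7]
grip_width: 55.4
```

```bash
python3 -c "
from h import *
print(arm.sign_off())"
```

```text
the job is handed in; nothing more can be done
None
```

The steel lid is seated on the larger jar, and I handed the job in at about 26.5 s of the 61 s allowed. No verdict was reported.

**What I did**
- I gripped the lid by its top edge, lifted it straight out of the stand and stood it on the bench.
- The tool can only point down, so I nudged the knob to lean the lid onto the plug-side finger. I then moved that finger away until the lid lay flat, knob up and released.
- I took it again by the knob and lowered it onto the jar. It touched the rim at TCP z = 47.3 mm, where I expected 47.1 mm. I held it there with about 13 N, eased off, opened the gripper and backed away.

**Last checks**
- After release, the model circles for a lid centred on the jar, at seated height, matched the disc and knob in the wrist picture. The scene picture also shows the lid level.
- The jar and the smaller jar look unmoved in the pictures. I did not measure the dropper bottle or the beaker at the end, but the arm never came near them.

**What failed or disagreed**
- The first grasp closed on nothing. The fingertips turned out to be about 33 mm behind the reported TCP. I confirmed this by touching the lid's top edge, with about 24 N at most, and used that offset afterwards.
- The grip width read about 1.7 mm too small on both lid grasps.
- The scene camera's automatic fit of the jar rim was about 5 mm off because it took in the side wall, so I used the wrist and top cameras, which agreed within 1 mm.

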